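# Seat and lock the winged rotor in the bench mixer

## Task

Fit the winged mixing rotor from the blue tool stand to the bench mixer: lower its tapered shank into the upright spindle, feel round gently until the slot under its flange drops over the two drive dogs and the flange lies fully home on the spindle face, then swing the ball-ended locking lever all the way over to the locked side. Never push the rotor against the mixer with more than about 6 kg, and leave the jar, beaker, marker and tape where they are.

Things in the scene. Friction and masses are not known exactly. Their poses are not given: they have to be found in the camera images.
- rotor_hub (a point): Steel mixing rotor, about 0.65 kg, upright in the front socket of the tool stand. Point: middle of its grip hub, 26 (x) x 24 (y) x 36 mm high, spanner flats on +y and -y, top 22 mm above the point. z up along the rotor's axis; x along its two wings, whose tips are 67 mm from the axis and 17 to 31 mm below the point.
- rotor_seat (a point): Middle of the underside (seat face) of the rotor's flange, 43 mm below rotor_hub, same axes. Flange 60 mm across. The drive slot runs across the underside along the rotor's y axis, 11 mm wide, 8 mm deep. Under the face: 7:24 taper, 30 mm across at the face, 20 mm across 40 mm lower; neck 9 mm across, 10 mm long; end knob 18 mm across, its bottom 58 mm below the face.
- mixer: Bench mixer without its bowl, screwed down: grey plinth 190 x 170 mm, white round gear housing 150 mm across, top at 96 mm, bowl-seat ring up to 101 mm. Origin on the bench under the spindle's axis; lever on its -x side, z up. To its left stands a tall fixed stirrer, whose motor overhangs the bench from 0.42 m up, to the left of y = 0.22.
- spindle_face (a point): Middle of the flat top of the upright steel spindle (60 mm across), 108 mm over the bench; has the mixer's axes and does not turn with the spindle. 7:24 bore, 31.5 mm across here, 0.75 mm a side wider than the rotor's taper at home, 40 mm long, open below. At home rotor_seat meets this point (face and dog tops give up to 1.5 mm). Gears hold the spindle; over 0.8 N m turns it.
- dogs (a point): Middle between the tops of the two drive dogs, 7 mm above spindle_face, mixer's axes. Dogs 9 mm wide, bevelled tops, 18.5 to 28.5 mm either side of the axis. Their line is along the mixer's y axis only to within 30 degrees either way, not measured: see it, or turn the rotor under a light push; it rests on them 7 mm above home and drops when the slot is within about 2 degrees.
- lock_lever (a joint): Locking lever: 0 = open, 0.95 rad = locked (stop). Turns about an upright pin 32 mm from the spindle's axis toward mixer -x, anticlockwise from above (ball goes from mixer +y to -y); stays where left, about 3 N at the ball. Its keeper plate enters the neck of the seated rotor's shank; with the rotor not home it strikes the end knob and stops about 0.1 rad short.
- lever_ball (a point): Centre of the black ball, 30 mm across, on the end of the locking lever, 115 mm from the lever's pin, 118 mm over the bench; the steel bar, 11 mm thick, slopes down from it to the housing.
- tool_stand: Blue plastic tool stand, fixed, 200 x 92 x 75 mm (foot 216 x 108), origin under its middle; two sockets 110 mm apart along its x axis, 64 mm deep. The rotor is in the -x one (nearer the robot); a saw-tooth disc tool, top 119 mm over the bench, 80 mm across, stays in the other.
- red_lid_jar: White jar with red lid, 68 mm across, 65 mm high, origin under its middle: leave alone.
- beaker: White plastic beaker, 112 x 125 x 130 mm, origin under its middle: leave alone.
- blue_marker: Marker pen with blue cap, 130 mm long, 13 mm thick, lying on the bench: leave alone.
- tape_roll: Roll of tan tape lying flat, 68 mm across, 18 mm high: leave alone.

How it is judged:
By the outcome, as a careful person would: the job done as asked, in the order asked, and still so for the second after the job is handed in, with the robot touching nothing.
It also fails if it takes over 72 s, if anything falls off the work surface, if the arm or the gripper's body presses on something with over 40 N, if the wrist force passes 120 N, or if a joint passes its speed limit or range.

## Robot

A 6-joint arm with a two-finger parallel gripper is mounted at the origin on a cart in front of the work surface, level with it; the furniture and walls round the work are solid. World frame = base frame: x ahead of the robot, y to its left, z up, the work surface at z = 0. Lengths are in m, angles in rad, forces in N, time in s.
With the tool pointing down it reaches from about 0.4 to 0.825 m from the base axis. Payload 7 kg.
Tool frame: the origin (TCP) lies at the very end of the fingers, on their centre line; the grasp point (between the pads) lies 19 mm behind it; z points along the fingers, x is the direction in which the jaws open and shut, and the axes are right-handed (so a half turn about z gives the same grasp; the last joint's range is limited). The gripper opens to 85 mm and grips with 20 to 120 N. Pads are 22 mm wide; open, the fingers measure 114 mm over their backs; the gripper's body (76 mm by 85 mm) begins 54 mm behind the grasp point. The pads swing forward as they close: fully open they stand 13 mm farther back than shut.
Start: joints at [1.572, 0.359, 0.012, 0, -1.224, -0.288], TCP at [0.191, 0.647, 0.197] pointing down, gripper open.
Joint ranges: [-3.07, 3.07], [-1.43, 2.12], [-1.02, 1.25], [-3.03, 1.67], [-3.05, -0], [-3.03, 3.03]. Speed limits (rad/s): [2.39, 2.39, 3.01, 3.14, 3.14, 3.14].

## Interface

Orientations are given as a unit quaternion [x, y, z, w].
In Python, from bench import r gives the robot as it stands.
- The arm moves only by the tool drive_tool, never from a script. Its argument "moves" is one flat list of numbers, 7 for each row, row after row: the shift along the tool's x, y, z in m, then the turn, a rotation vector about the tool's x, y, z in degrees, then the finger opening in m, from 0 to 0.0854. In form: [x, y, z, rx, ry, rz, claw, x, y, z, rx, ry, rz, claw, ...]. A call has 1 to 10 rows; each row shifts and turns the commanded pose from where the row before left it, along the tool's axes as they then stand; what a row does not reach is not made up. A row lasts 1/10 s, in which the tool goes at most 50 mm and 8.59 degrees, less where a joint would pass 70% of its speed; a pose out of reach is approached as far as the arm can. A call is refused whole if a number of a shift passes 0.05 or a number of a turn 8.59, either way. A call with a gripper value outside its range is refused whole. The fingers move at their own pace and stop on an object; "squeeze" is the grip in N (left out, the last holds). Time passes only in rows, so rows that do not move let the fingers close. It gives the time, the measured TCP pose, the force and the opening at its end, in the units of the state.
- r.observe(): the state, without advancing time (a new reading comes with each control period).
- r.snapshot(name): name is "side" or "top"; returns a dict with "image" (480x640x3 uint8, red, green, blue), "fx", "fy", "cx", "cy" (pixels), "D" ([k1, k2, p1, p2, k3] as OpenCV has them; the pictures are not rectified), "eye" and "attitude" of the camera in the world. Camera axes: x right, y down, z forward; pixel columns grow to the right and rows downward; lengths in m; the calibration is good to about 2 mm. A picture is of the moment at which its call begins. There is no depth.
- r.close_job(): hands the job in, once; it reports no verdict.
The state is a dict: "t": time; "qpos": joint angles; "joint_vel": joint speeds; "tau": joint torques, N m; "ee_pos": TCP position; "eef_rot": TCP orientation; "ft_force": force on the tool from outside, world axes, zero at the start; "torque": the same for the moment, N m; "opening": finger opening in m.
Only numpy, scipy, OpenCV 4.12 (cv2) and the standard library are available. Lean on these libraries where they do the work, as an engineer would, in place of code of your own. Each camera call takes 0.05 s, during which the arm holds its last target.

## Working session

There is one attempt and no reset: what is moved stays moved. The work goes in short steps, Python scripts to look and compute and a tool call to move; the robot and the scene stay as the last step left them, time stands still between calls to the robot, and variables do not carry over. Pictures are saved under pics/ and viewed, and the job is handed in when it is done.

Besides the shell and the picture viewer there is one more tool, called as name(argument=value, ...) on one line, values as JSON. drive_tool: Moves the arm, as the interface text tells. Its arguments: {"type":"object","properties":{"moves":{"type":"array","items":{"type":"number"}},"squeeze":{"type":"number"}},"required":["moves"]}

```bash
ls; mkdir -p pics
python3 - <<'E'
from bench import r
import cv2,pickle
o=r.observe();print(o)
for n in("side","top"):
    s=r.snapshot(n);cv2.imwrite(f"pics/{n}0.png",s["image"][:,:,::-1]);pickle.dump(s,open(f"{n}0.pkl","wb"))
    print({k:v for k,v in s.items() if k!="image"})
E
```

```text
pics
{'t': 0.0, 'qpos': array([ 1.57213521e+00,  3.59368842e-01,  1.10489813e-02, -3.41664165e-04,
       -1.22409454e+00, -2.88076500e-01]), 'joint_vel': array([ 5.58296337e-04, -2.17530448e-04, -9.87690520e-04, -8.87763925e-04,
       -1.12203851e-03, -4.90935131e-05]), 'tau': array([-2.11713712e-03, -5.83323240e+01,  2.93420112e+01,  6.93642050e+00,
       -5.74645950e-03, -7.80163134e-06]), 'ee_pos': array([0.19080315, 0.64690708, 0.19637262]), 'eef_rot': array([-5.98775148e-01,  8.00916751e-01, -5.52581185e-04, -6.12368099e-04]), 'ft_force': array([0.99794841, 0.382067  , 0.27176494]), 'torque': array([ 0.05086109, -0.00508434, -0.00292748]), 'opening': 0.08553657283697333}
{'fx': 521.0508921447145, 'fy': 521.0508921447145, 'cx': 324.55670863604655, 'cy': 248.85144141895128, 'D': array([-0.15401915,  0.        ,  0.        ,  0.        ,  0.        ]), 'eye': array([ 0.35063796, -0.69063021,  1.09220065]), 'attitude': array([ 0.95364677, -0.14167866,  0.04507982, -0.26163488])}
{'fx': 532.4837258532517, 'fy': 532.4837258532517, 'cx': 319.21292592543665, 'cy': 236.60099548344837, 'D': array([-0.09614494,  0.        ,  0.        ,  0.        ,  0.        ]), 'eye': array([ 0.31769005, -0.14134238,  1.26740777]), 'attitude': array([-0.69512091,  0.71281868, -0.06387684,  0.06794255])}
```

View pics/side0.png

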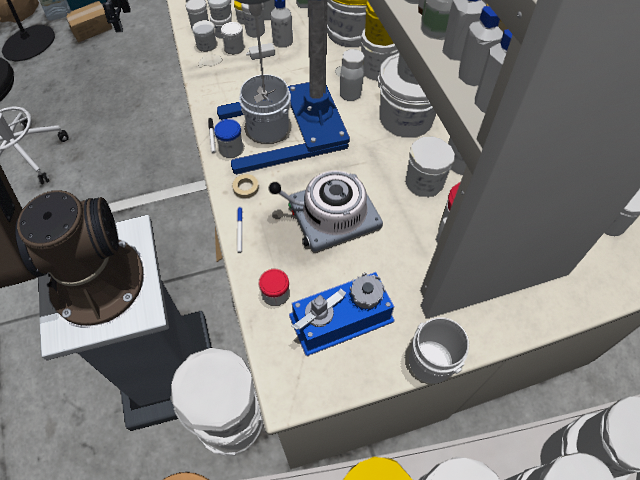

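View pics/top0.png

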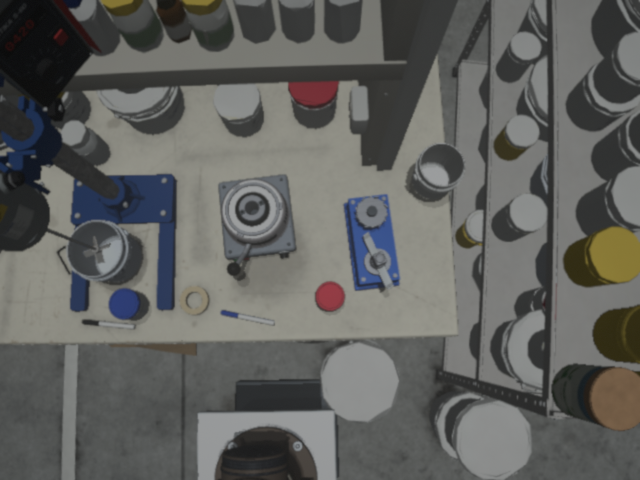

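```bash
cat > h.py <<'E'
import numpy as np,cv2,pickle
from scipy.spatial.transform import Rotation as R
def K(s): return np.array([[s["fx"],0,s["cx"]],[0,s["fy"],s["cy"]],[0,0,1]])
def ray(s,p):
    u=cv2.undistortPoints(np.array([[p]],float),K(s),s["D"])[0,0]
    return np.array(s["eye"]),R.from_quat(s["attitude"]).apply([u[0],u[1],1])
def onz(s,p,z):
    e,d=ray(s,p);return e+d*(z-e[2])/d[2]
def tri(s1,p1,s2,p2):
    e1,d1=ray(s1,p1);e2,d2=ray(s2,p2);d1=d1/np.linalg.norm(d1);d2=d2/np.linalg.norm(d2)
    k=np.linalg.lstsq(np.c_[d1,-d2],e2-e1,rcond=None)[0]
    a=e1+k[0]*d1;b=e2+k[1]*d2;return (a+b)/2,np.linalg.norm(a-b)
def proj(s,X):
    Rm=R.from_quat(s["attitude"]).inv().as_matrix()
    return cv2.projectPoints(np.atleast_2d(np.array(X,float)),cv2.Rodrigues(Rm)[0],-Rm@s["eye"],K(s),s["D"])[0][:,0]
def crop(s,x0,y0,w,h,f,name):
    im=s["image"][y0:y0+h,x0:x0+w,::-1]
    im=cv2.resize(im,None,fx=f,fy=f,interpolation=cv2.INTER_CUBIC)
    for i in range(0,w,10):
        cv2.line(im,(i*f,0),(i*f,6 if i%50 else 14),(0,255,255),1)
    for i in range(0,h,10):
        cv2.line(im,(0,i*f),(6 if i%50 else 14,i*f),(0,255,255),1)
    cv2.imwrite("pics/"+name,im)
def ld(n): return pickle.load(open(n,"rb"))
def snap(r,n,tag):
    s=r.snapshot(n);pickle.dump(s,open(f"{tag}.pkl","wb"));return s
E
python3 - <<'E'
from h import *
t=ld("top0.pkl");s=ld("side0.pkl")
crop(t,210,170,100,75,8,"t_mix.png")
crop(t,335,185,70,110,5,"t_st.png")
crop(s,265,160,125,95,6,"s_mix.png")
crop(s,280,265,120,90,6,"s_st.png")
E
```

```text
(no output)
```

View pics/t_mix.png

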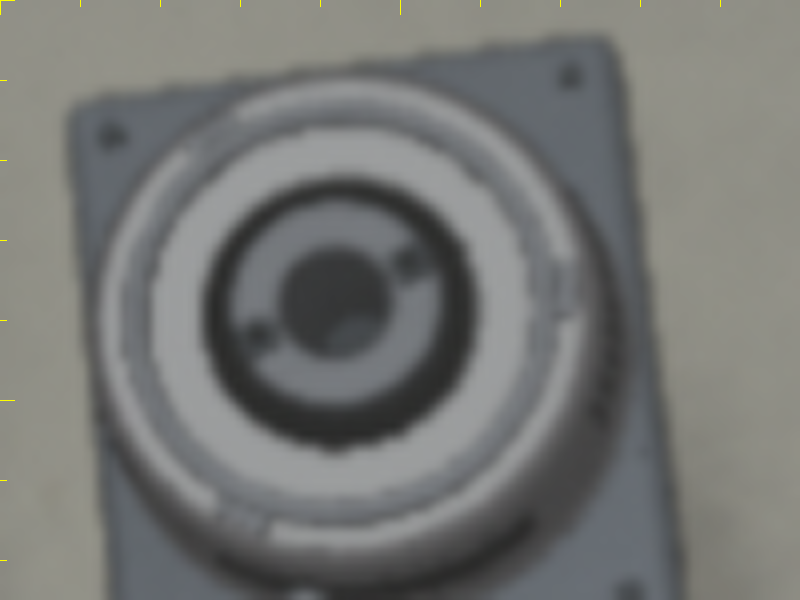

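View pics/t_st.png

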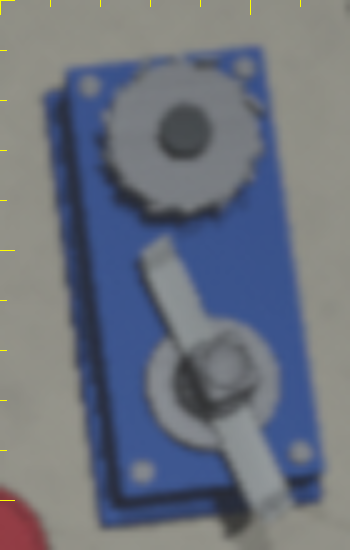

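View pics/s_mix.png

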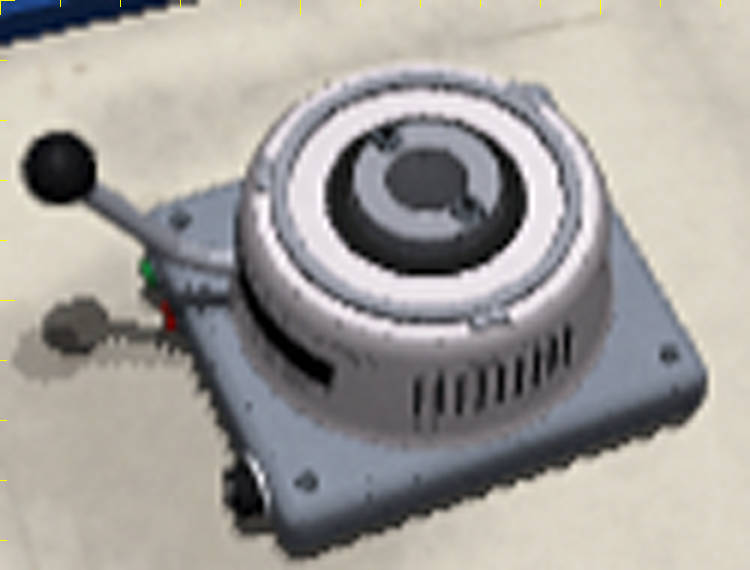

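View pics/s_st.png

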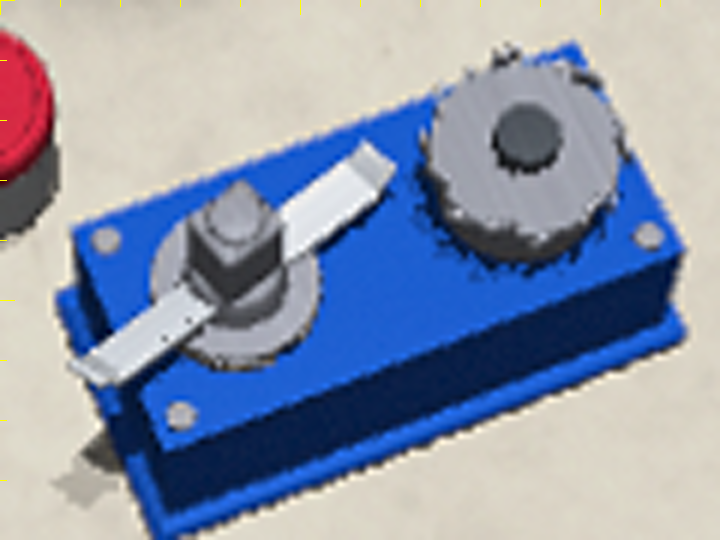

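```bash
cat > meas.py <<'E'
from h import *
t=ld("top0.pkl");s=ld("side0.pkl")
def blobs(S,x0,y0,w,h,f,lo,hi,tag,amin=20):
    im=cv2.resize(S["image"][y0:y0+h,x0:x0+w],None,fx=f,fy=f,interpolation=cv2.INTER_CUBIC)
    g=cv2.cvtColor(im,cv2.COLOR_RGB2GRAY)
    m=cv2.inRange(g,lo,hi)
    cs,_=cv2.findContours(m,cv2.RETR_CCOMP,cv2.CHAIN_APPROX_NONE)
    for c in cs:
        a=cv2.contourArea(c)/f/f
        if a>amin and len(c)>5:
            (cx,cy),ax,an=cv2.fitEllipse(c)
            print(tag,"c",np.round([(cx+.5)/f-.5+x0,(cy+.5)/f-.5+y0],2),"ax",np.round(np.array(ax)/f,2),"ang",round(an),"area",round(a,1))
if __name__=="__main__":
    for th in (50,70,90): blobs(t,230,185,46,46,8,0,th,f"top{th}")
    for th in (60,90,120): blobs(s,315,172,42,36,8,0,th,f"side{th}")
    for n,S,d in(("top",t,((8,38,409,263,258,338),(210,170))),("side",s,((6,0,387,138,465,208),(265,160)))):
        f=d[0][0];o=d[1];q=d[0][2:]
        pts=[((q[i]+.5)/f-.5+o[0],(q[i+1]+.5)/f-.5+o[1]) for i in(0,2)]
        W=[onz(S,p,0.115) for p in pts];v=W[0]-W[1]
        print(n,"dogs",np.round(W,4),"len",np.linalg.norm(v),"dir deg",np.degrees(np.arctan2(v[1],v[0])))
    for nm,S,p in(("top",t,(251.9,207.4)),("side",s,(335.7,189.8))): print(nm,onz(S,p,.108))
E
python3 meas.py
```

```text
top50 c [251.81 208.33] ax [30.08 30.68] ang 58 area 146.8
top70 c [251.17 206.95] ax [11.27 13.72] ang 62 area 117.1
top70 c [251.99 208.74] ax [32.45 33.47] ang 62 area 853.0
top70 c [251.52 207.46] ax [25.25 26.73] ang 150 area 527.8
top90 c [252.03 208.72] ax [33.32 34.35] ang 62 area 899.0
top90 c [254.15 212.65] ax [12.57 23.25] ang 64 area 153.2
top90 c [248.59 201.84] ax [11.89 22.72] ang 64 area 143.5
side60 c [335.5  192.11] ax [24.77 30.14] ang 89 area 246.4
side90 c [335.37 192.37] ax [24.32 30.14] ang 88 area 428.5
side120 c [335.53 192.42] ax [26.59 33.53] ang 93 area 699.8
side120 c [331.48 192.38] ax [11.05 19.61] ang 127 area 110.8
side120 c [340.3 186.4] ax [ 9.96 18.97] ang 125 area 95.1
side120 c [335.33 190.57] ax [34.16 45.25] ang 91 area 47.5
top dogs [[ 0.6165 -0.0085  0.115 ]
 [ 0.5961  0.0338  0.115 ]] len 0.046937584999694776 dir deg -64.2800678619189
side dogs [[ 0.5967  0.0341  0.115 ]
 [ 0.6156 -0.0074  0.115 ]] len 0.045586032820786666 dir deg 114.39026638930963
top [0.60739038 0.01214385 0.108     ]
side [0.60706874 0.01422172 0.108     ]
```

```bash
cat > m2.py <<'E'
from meas import *
print("sp",onz(t,(251.52,207.46),.108))
print("sp side mid of halves",onz(s,(335.9,189.9),.108))
# wings: bright grey low-sat
def mask(S,x0,y0,w,h,f,tag):
    im=cv2.resize(S["image"][y0:y0+h,x0:x0+w],None,fx=f,fy=f,interpolation=cv2.INTER_CUBIC)
    hsv=cv2.cvtColor(im,cv2.COLOR_RGB2HSV)
    cv2.imwrite("pics/m_"+tag+".png",np.hstack([im[:,:,::-1],cv2.cvtColor(hsv[:,:,2],cv2.COLOR_GRAY2BGR)]))
mask(t,358,228,40,60,8,"t");mask(s,290,285,60,48,6,"s")
E
python3 m2.py|tail -2
```

```text
sp [0.60727547 0.0130004  0.108     ]
sp side mid of halves [0.6074319  0.01380501 0.108     ]
```

View pics/m_t.png

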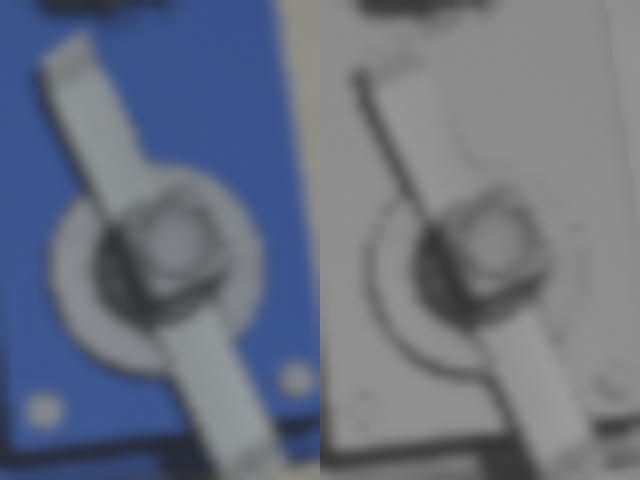

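View pics/m_s.png

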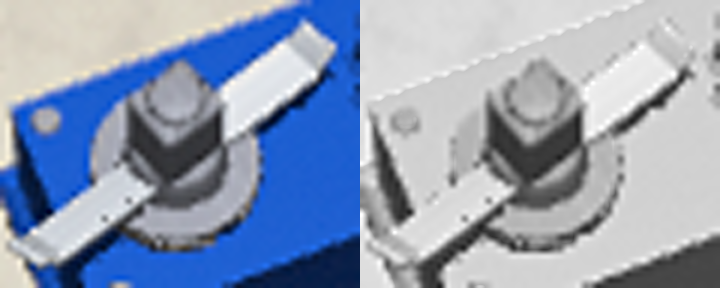

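```bash
cat > m3.py <<'E'
from meas import *
T=lambda x,y:((x+.5)/8-.5+358,(y+.5)/8-.5+228)
S_=lambda x,y:((x+.5)/6-.5+290,(y+.5)/6-.5+285)
print("btn",tri(t,T(180,240),s,S_(181,100)), onz(t,T(180,240),.14),onz(s,S_(181,100),.14))
print("flange",onz(t,T(157,270),.083))
for z in(.09,.1):
    a,b=onz(t,T(72,63),z),onz(t,T(245,447),z);v=a-b;print("wing top",(a+b)/2,np.degrees(np.arctan2(v[1],v[0])),np.linalg.norm(v))
# side: left wing/ right wing centreline points
    a,b=onz(s,S_(307,50),z),onz(s,S_(35,245),z);v=a-b;print("wing side",(a+b)/2,np.degrees(np.arctan2(v[1],v[0])),np.linalg.norm(v))
E
python3 m3.py
```

```text
btn (array([ 0.48217257, -0.26642736,  0.14074297]), np.float64(0.0011295625295534367)) [ 0.48170997 -0.26650756  0.14      ] [ 0.48284588 -0.26605348  0.14      ]
flange [ 0.48167328 -0.26599365  0.083     ]
wing top [ 0.48533024 -0.26572046  0.09      ] 21.725466895618634 0.11784486416481142
wing side [ 0.48205977 -0.25995919  0.09      ] 21.338131002653956 0.12093759707692897
wing top [ 0.48390643 -0.26466409  0.1       ] 21.72546689561865 0.11684398012998497
wing side [ 0.48074844 -0.26425644  0.1       ] 21.33813100265394 0.11973087667337795
```

```bash
cat > m4.py <<'E'
from meas import *
for n,p,z in(("bluejar",(125,303),.08),("bucket",(100,250),.12),("motor",(20,220),.45),("tape",(196,300),.018),("pen",(247,318),.01),("redlid",(330,296),.065),("ball",(235,269),.118),("beaker",(438,172),.13),("shelfpost",(385,130),.4),("edge",(240,340),0)):
    print(n,np.round(onz(t,p,z),3))
print(onz(s,(265+(60+.5)/6-.5,160+(167+.5)/6-.5),.118), tri(t,(235,269),s,(274.6,187.4)))
# plinth corners dir: top crop coords
T=lambda x,y:((x+.5)/8-.5+210,(y+.5)/8-.5+170)
a,b=onz(t,T(112,135),.045),onz(t,T(570,75),.045);v=a-b;print("screw line",np.degrees(np.arctan2(v[1],v[0])),np.linalg.norm(v))
E
python3 m4.py
python3 -c "
from h import *;crop(ld('top0.pkl'),200,235,100,75,8,'t_ball.png')"
```

```text
bluejar [0.401 0.305 0.08 ]
bucket [0.517 0.352 0.12 ]
motor [0.512 0.349 0.45 ]
tape [0.409 0.157 0.018]
pen [0.365 0.037 0.01 ]
redlid [ 0.408 -0.158  0.065]
ball [0.468 0.048 0.118]
beaker [ 0.673 -0.406  0.13 ]
shelfpost [ 0.666 -0.257  0.4  ]
edge [0.315 0.055 0.   ]
[0.46918569 0.05487512 0.118     ] (array([0.46705929, 0.04611289, 0.12937882]), np.float64(0.001570016465782558))
screw line 96.07376705704787 0.1381684985191428
```

View pics/t_ball.png

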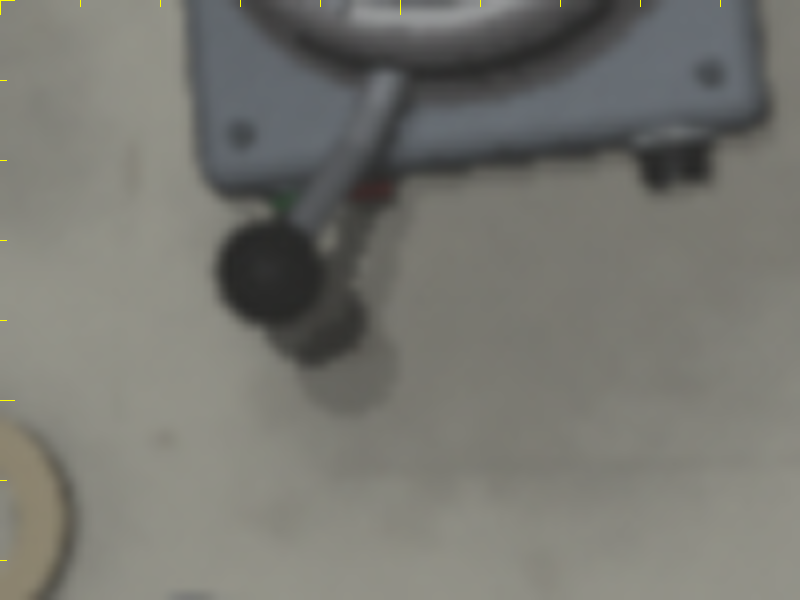

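```bash
cat >> h.py <<'E'
def plan(pos,quat,wps,claw):
    """wps: (target xyz, target jaw yaw deg (tool x) , rows, signed yaw change); prints rows in tool axes, tool kept straight down at end"""
    p=np.array(pos,float);q=R.from_quat(quat);out=[]
    for tgt,yaw,n in wps:
        p0=p.copy();q0=q;y=np.radians(yaw)
        qt=R.from_matrix(np.c_[[np.cos(y),np.sin(y),0],[np.sin(y),-np.cos(y),0],[0,0,-1]])
        rv=(q0.inv()*qt).as_rotvec()
        for i in range(n):
            d=q.inv().apply(p0+(np.array(tgt)-p0)*(i+1)/n-p)
            d=np.round(d,4);rr=np.round(np.degrees(rv)/n,2)
            p=p+q.apply(d);q=q*R.from_rotvec(np.radians(rr))
            out.append([*d,*rr,claw])
    for k in range(0,len(out),10):
        print(",".join("%g"%(v+0.0) for row in out[k:k+10] for v in row));print()
E
python3 - <<'E'
from h import *;from bench import r
o=r.observe()
plan(o["ee_pos"],o["eef_rot"],[((.24,.5,.28),-127,4),((.31,.32,.3),-150,5),((.42,.05,.3),170,7),((.482,-.266,.25),111.5,8)],0.08)
E
```

```text
0.0318,-0.0222,-0.0208,-0.01,-0.02,5.14,0.08,0.0297,-0.0249,-0.0209,-0.01,-0.02,5.14,0.08,0.0273,-0.0275,-0.0208,-0.01,-0.02,5.14,0.08,0.0247,-0.0299,-0.0209,-0.01,-0.02,5.14,0.08,0.0203,-0.0328,-0.004,0,0,4.6,0.08,0.0177,-0.0344,-0.004,0,0,4.6,0.08,0.0148,-0.0357,-0.004,0,0,4.6,0.08,0.0119,-0.0367,-0.0041,0,0,4.6,0.08,0.0089,-0.0376,-0.004,0,0,4.6,0.08,0.0057,-0.0413,0,0,0,5.71,0.08

0.0015,-0.0416,0,0,0,5.71,0.08,-0.0026,-0.0415,0,0,0,5.71,0.08,-0.0067,-0.0411,0,0,0,5.71,0.08,-0.0108,-0.0403,0,0,0,5.71,0.08,-0.0147,-0.0389,0,0,0,5.71,0.08,-0.0185,-0.0373,0,0,0,5.71,0.08,-0.0145,-0.0376,0.0062,0,0,7.32,0.08,-0.0191,-0.0354,0.0063,0,0,7.32,0.08,-0.0235,-0.0327,0.0062,0,0,7.32,0.08,-0.0275,-0.0294,0.0063,0,0,7.32,0.08

-0.031,-0.0257,0.0062,0,0,7.32,0.08,-0.034,-0.0215,0.0063,0,0,7.32,0.08,-0.0365,-0.017,0.0062,0,0,7.32,0.08,-0.0383,-0.0123,0.0062,0,0,7.32,0.08
```

drive_tool(moves=[0.032,-0.022,-0.021,0,0,5.1,0.08,0.03,-0.025,-0.021,0,0,5.1,0.08,0.027,-0.0275,-0.021,0,0,5.1,0.08,0.025,-0.03,-0.021,0,0,5.1,0.08,0.02,-0.033,-0.004,0,0,4.6,0.08,0.018,-0.034,-0.004,0,0,4.6,0.08,0.015,-0.036,-0.004,0,0,4.6,0.08,0.012,-0.037,-0.004,0,0,4.6,0.08,0.009,-0.038,-0.004,0,0,4.6,0.08,0.006,-0.041,0,0,0,5.7,0.08])

```text
t: 1.1
ee_pos: [0.3264, 0.2794, 0.3017]
eef_rot: [-0.211, 0.978, 0.0, 0.0]
ft_force: [0.7, -0.3, 0.4]
opening: 0.08
```

drive_tool(moves=[0.0015,-0.042,0,0,0,5.7,0.08,-0.0025,-0.0415,0,0,0,5.7,0.08,-0.0065,-0.041,0,0,0,5.7,0.08,-0.011,-0.04,0,0,0,5.7,0.08,-0.0145,-0.039,0,0,0,5.7,0.08,-0.0185,-0.037,0,0,0,5.7,0.08,-0.0145,-0.0375,0.006,0,0,7.3,0.08,-0.019,-0.035,0.006,0,0,7.3,0.08,-0.0235,-0.0325,0.006,0,0,7.3,0.08,-0.0275,-0.0295,0.006,0,0,7.3,0.08])

```text
t: 2.1
ee_pos: [0.4527, -0.1091, 0.277]
eef_rot: [0.336, 0.942, 0.0, -0.0]
ft_force: [0.5, 0.4, 1.1]
opening: 0.0802
```

drive_tool(moves=[-0.031,-0.0255,0.006,0,0,7.3,0.08,-0.034,-0.0215,0.006,0,0,7.3,0.08,-0.0365,-0.017,0.006,0,0,7.3,0.08,-0.038,-0.012,0.006,0,0,7.3,0.08,0,0,0,0,0,0,0.08,0,0,0,0,0,0,0.08])

```text
t: 2.7
ee_pos: [0.4844, -0.2653, 0.2522]
eef_rot: [0.561, 0.828, -0.0, -0.001]
ft_force: [0.4, 0.8, 0.2]
opening: 0.0801
```

```bash
cat >> h.py <<'E'
def st(r):
    o=r.observe();m=R.from_quat(o["eef_rot"]).as_matrix()
    print("t %.2f pos %s yaw %.2f zdir %s F %s M %s open %.4f"%(o["t"],np.round(o["ee_pos"],4),np.degrees(np.arctan2(m[1,0],m[0,0])),np.round(m[:,2],4),np.round(o["ft_force"],1),np.round(o["torque"],2),o["opening"]));return o
E
python3 - <<'E'
from h import *;from bench import r
o=st(r)
plan(o["ee_pos"],o["eef_rot"],[((.482,-.2662,.18),111.5,4),((.482,-.2662,.102),111.5,6)],0.08)
E
```

```text
t 2.70 pos [ 0.4844 -0.2653  0.2522] yaw 111.79 zdir [-2.1e-03  5.0e-04 -1.0e+00] F [0.4 0.8 0.2] M [ 0.02 -0.02 -0.02] open 0.0801
0,-0.0006,0.0181,-0.03,-0.02,0.07,0.08,0,-0.0006,0.018,-0.03,-0.02,0.07,0.08,0,-0.0007,0.0181,-0.03,-0.02,0.07,0.08,0,-0.0006,0.018,-0.03,-0.02,0.07,0.08,0,0,0.013,0,0,0,0.08,0,0,0.013,0,0,0,0.08,0,0,0.013,0,0,0,0.08,0,0,0.013,0,0,0,0.08,0,0,0.013,0,0,0,0.08,0,0,0.013,0,0,0,0.08
```

drive_tool(moves=[0,-0.0006,0.02,0,0,0.3,0.08,0,-0.0006,0.02,0,0,0,0.08,0,-0.0006,0.02,0,0,0,0.08,0,-0.0006,0.02,0,0,0,0.08,0,0,0.02,0,0,0,0.08,0,0,0.01,0,0,0,0.08,0,0,0,0,0,0,0.08])

```text
t: 3.4
ee_pos: [0.4821, -0.2644, 0.1425]
eef_rot: [0.562, 0.827, -0.0, -0.001]
ft_force: [0.0, -0.6, 0.4]
opening: 0.0802
```

Run:
```python
from h import *;from bench import r
o=st(r)
t=snap(r,"top","t1");s=snap(r,"side","s1")
crop(t,330,215,90,70,8,"t1.png");crop(s,270,250,100,80,8,"s1.png")
```

```text
t 3.40 pos [ 0.4821 -0.2644  0.1425] yaw 111.66 zdir [-1.9e-03  6.0e-04 -1.0e+00] F [ 0.  -0.6  0.4] M [0.04 0.04 0.06] open 0.0802
```

View pics/s1.png

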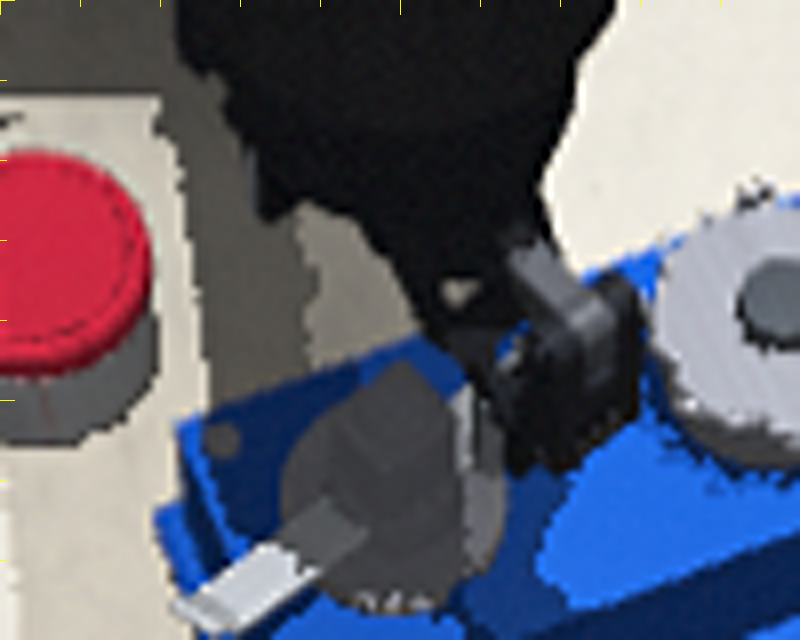

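drive_tool(moves=[-0.0014,-0.0006,0.01,0,0,0,0.07,0,0,0.01,0,0,0,0.07,0,0,0.01,0,0,0,0.06,0,0,0.01,0,0,0,0.06,0,0,0,0,0,0,0.05], squeeze=60)

```text
t: 4.0
ee_pos: [0.4815, -0.2667, 0.1013]
eef_rot: [0.562, 0.827, -0.001, -0.002]
ft_force: [-0.3, 0.0, 0.4]
opening: 0.0497
```

drive_tool(moves=[0,0,0,0,0,0,0.04,0,0,0,0,0,0,0.03,0,0,0,0,0,0,0.02,0,0,0,0,0,0,0.015,0,0,0,0,0,0,0.015,0,0,0,0,0,0,0.015], squeeze=60)

```text
t: 4.6
ee_pos: [0.4828, -0.267, 0.1035]
eef_rot: [0.562, 0.827, 0.0, 0.0]
ft_force: [-0.9, -0.1, 0.2]
opening: 0.0153
```

Run:
```python
from h import *;from bench import r
st(r)
```

```text
t 4.60 pos [ 0.4828 -0.267   0.1035] yaw 111.57 zdir [ 3.e-04 -1.e-04 -1.e+00] F [-0.9 -0.1  0.2] M [-0.01  0.03  0.05] open 0.0153
```

Run:
```python
from h import *;from bench import r
o=st(r)
t=snap(r,"top","t1");s=snap(r,"side","s1")
crop(t,330,215,90,70,8,"t2.png");crop(s,270,250,100,80,8,"s2.png")
```

```text
t 4.60 pos [ 0.4828 -0.267   0.1035] yaw 111.57 zdir [ 3.e-04 -1.e-04 -1.e+00] F [-0.9 -0.1  0.2] M [-0.01  0.03  0.05] open 0.0153
```

View pics/s2.png

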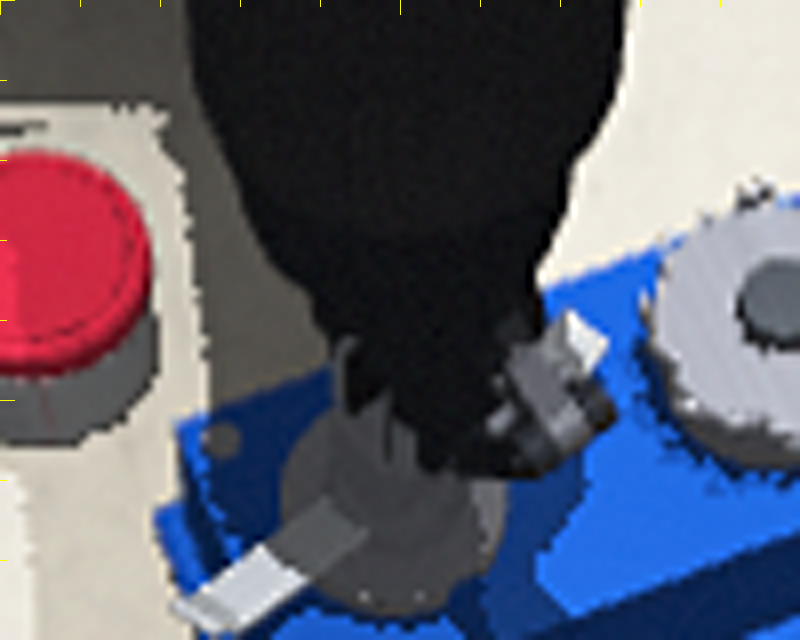

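View pics/t2.png

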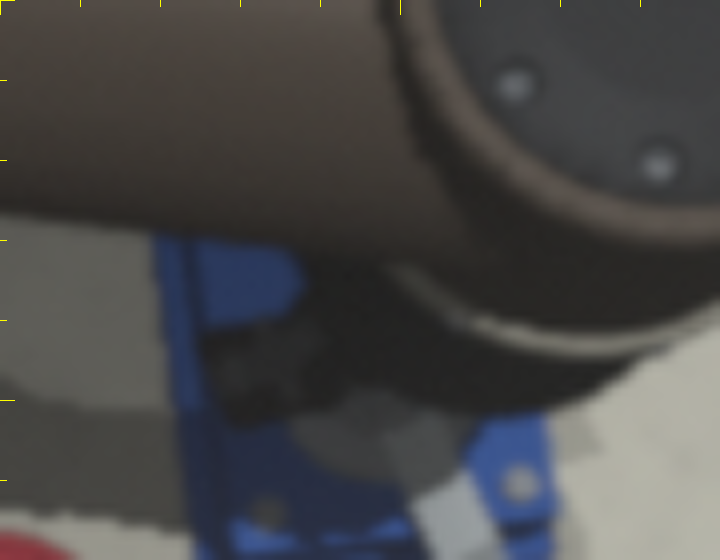

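Run:
```python
from h import *;from bench import r
s=ld("s1.pkl")
o=r.observe();m=R.from_quat(o["eef_rot"]).as_matrix()
P=o["ee_pos"]
im=cv2.imread("pics/s2.png")
for X,c in((P,(0,0,255)),(P+m@[.012,0,0],(0,255,0)),(P+m@[-.012,0,0],(255,255,0)),([.482,-.2662,.14],(255,0,255)),([.482,-.2662,.118],(255,0,255)),(P+m@[.012,0.011,-.019],(0,255,0)),(P+m@[-.012,.011,-.019],(255,255,0)),(P+m@[-.012,-.011,-.019],(255,255,0))):
    p=(proj(s,X)[0]-[270,250]+.5)*8;print(p);cv2.circle(im,tuple(p.astype(int)),4,c,-1)
cv2.imwrite("pics/s2b.png",im)
```

```text
[402.26648178 477.12216566]
[373.58034985 443.98575955]
[431.19114176 510.51569318]
[398.94559348 415.38817046]
[398.67565598 451.81808401]
[407.08009862 388.85789113]
[465.68976532 455.7695394 ]
[397.93702456 504.99361249]
```

View pics/s2b.png

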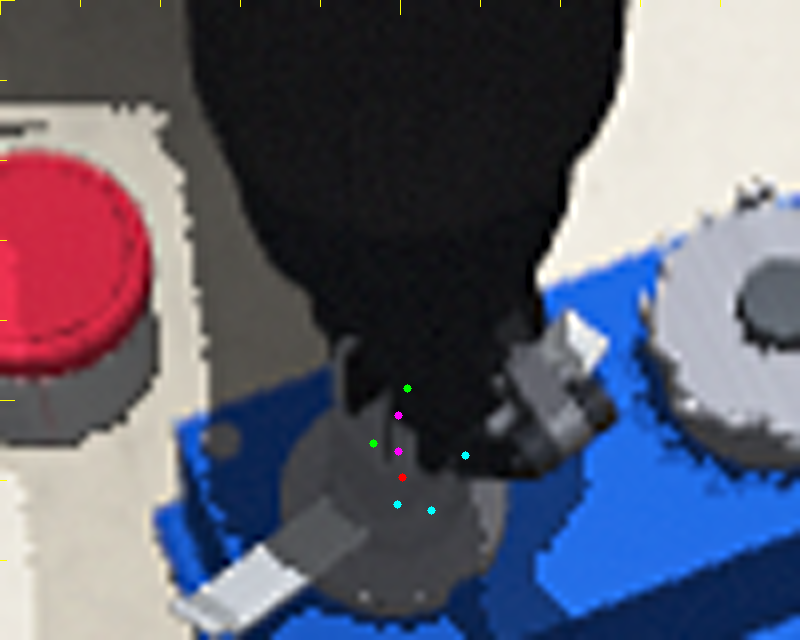

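drive_tool(moves=[0,0,0,0,0,0,0.01,0,0,0,0,0,0,0.01], squeeze=60)

```text
t: 4.9
ee_pos: [0.4828, -0.267, 0.1033]
eef_rot: [0.562, 0.827, 0.0, -0.0]
ft_force: [0.5, 0.2, -1.0]
opening: 0.0103
```

Run:
```python
from h import *;from bench import r
st(r)
t=snap(r,"top","t1");s=snap(r,"side","s1")
crop(s,280,265,60,60,12,"s3.png")
```

```text
t 4.90 pos [ 0.4828 -0.267   0.1033] yaw 111.57 zdir [ 0.  0. -1.] F [ 0.5  0.2 -1. ] M [ 0.03  0.01 -0.  ] open 0.0103
```

View pics/s3.png

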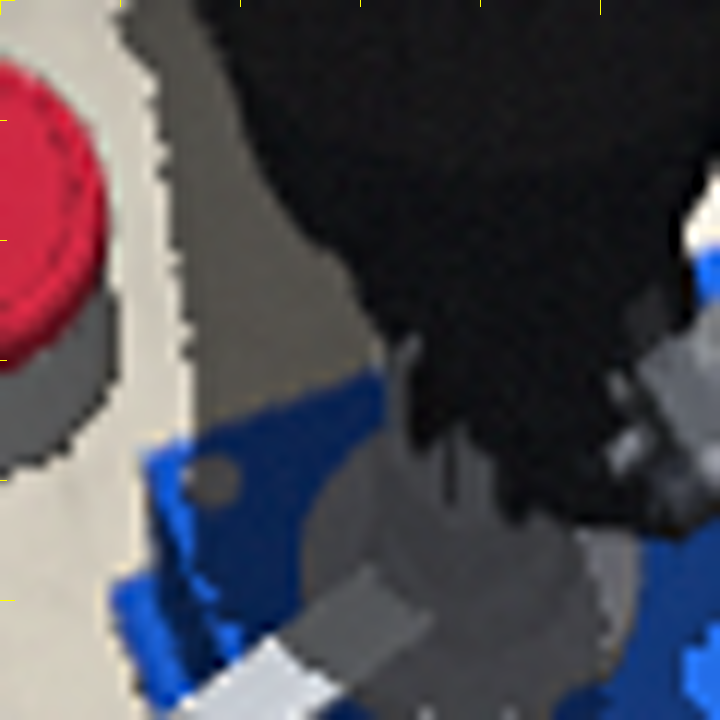

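drive_tool(moves=[0,0,0,0,0,0,0,0,0,0,0,0,0,0,0,0,0,0,0,0,0], squeeze=60)

```text
t: 5.3
ee_pos: [0.4827, -0.267, 0.1033]
eef_rot: [0.562, 0.827, -0.0, -0.0]
ft_force: [-0.1, 0.0, 0.6]
opening: -0.0
```

Run:
```python
from h import *;from bench import r
st(r)
t=snap(r,"top","t1");s=snap(r,"side","s1")
crop(s,280,265,60,60,12,"s4.png")
```

```text
t 5.30 pos [ 0.4827 -0.267   0.1033] yaw 111.57 zdir [-1.e-04  0.e+00 -1.e+00] F [-0.1  0.   0.6] M [-0.01 -0.02  0.01] open -0.0000
```

View pics/s4.png

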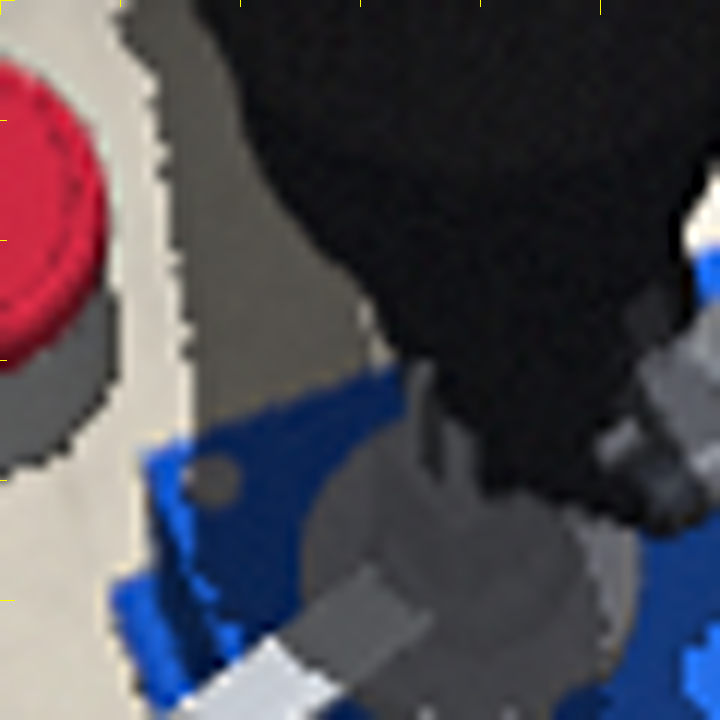

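Run:
```python
from h import *
s=ld("s1.pkl");s0=ld("side0.pkl")
a=[]
for S in(s0,s):
    im=S["image"][280:335,290:350,::-1]
    g=im.astype(float)
    if S is s: g=np.clip(g*3.0-40,0,255)
    a.append(cv2.resize(g.astype(np.uint8),None,fx=6.6,fy=6.6,interpolation=cv2.INTER_CUBIC))
cv2.imwrite("pics/s4c.png",np.hstack(a))
print(onz(s,(318.5,305.8),.1035),onz(s,(318.5,305.8),.12))
```

```text
[ 0.48241225 -0.25899659  0.1035    ] [ 0.48021312 -0.26619994  0.12      ]
```

View pics/s4c.png

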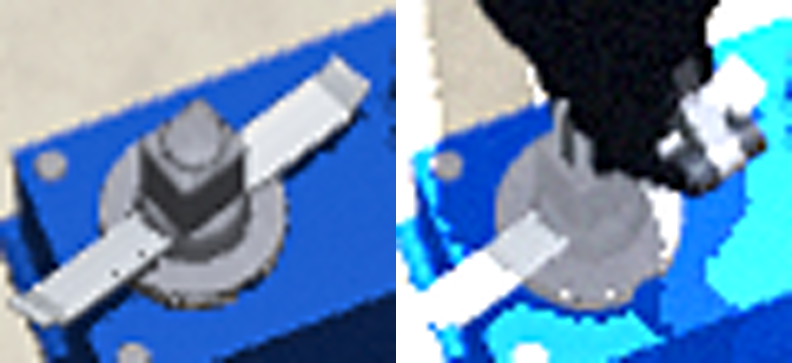

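drive_tool(moves=[0,0,-0.02,0,0,0,0,0,0,-0.03,0,0,0,0,0,0,-0.04,0,0,0,0,0,0,-0.04,0,0,0,0,0,0,0,0,0,0,0])

```text
t: 5.9
ee_pos: [0.4856, -0.2683, 0.2395]
eef_rot: [0.562, 0.827, 0.001, 0.005]
ft_force: [0.6, 1.4, -0.2]
opening: 0.0002
```

Run:
```python
from h import *;from bench import r
o=st(r)
t=snap(r,"top","t1");s=snap(r,"side","s1")
print(proj(s,o["ee_pos"]),proj(t,o["ee_pos"]))
crop(s,270,235,80,80,9,"s5.png");crop(t,330,200,90,80,8,"t5.png")
```

```text
t 5.90 pos [ 0.4856 -0.2683  0.2395] yaw 111.61 zdir [ 0.0092 -0.0035 -1.    ] F [ 0.6  1.4 -0.2] M [ 0.03 -0.05 -0.04] open 0.0002
[[321.74860243 278.98561409]] [[386.16368857 248.09443059]]
```

View pics/s5.png

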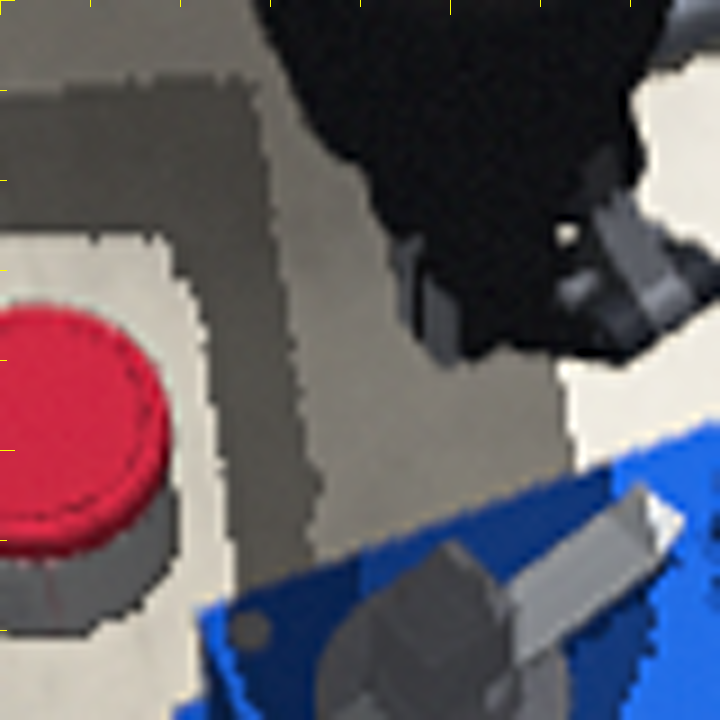

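View pics/t5.png

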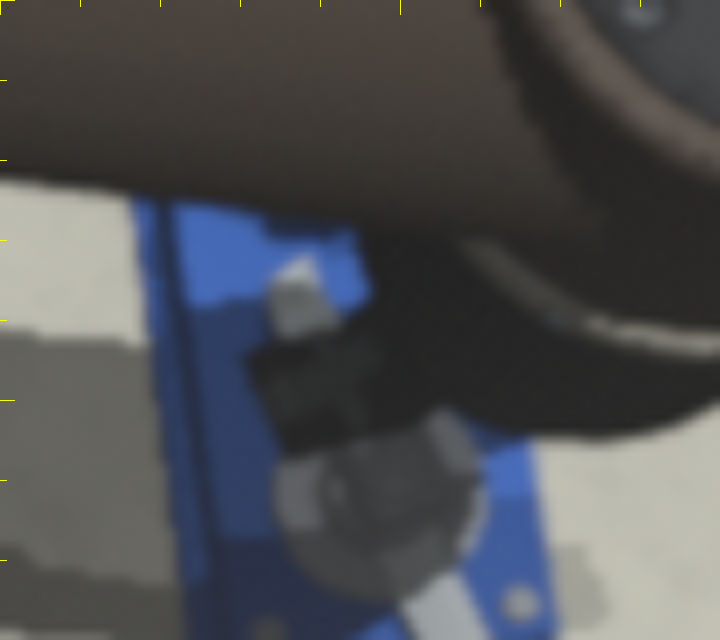

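drive_tool(moves=[-0.0005,-0.0035,0.04,0,0,0,0,0,0,0.04,0,0,0,0,0,0,0.035,0,0,0,0,0,0,0.012,0,0,0,0,0,0,0,0,0,0,0,0,0,0,0,0,0,0])

```text
t: 6.6
ee_pos: [0.4798, -0.2688, 0.1063]
eef_rot: [0.562, 0.827, -0.0, -0.0]
ft_force: [0.2, 0.0, 0.6]
opening: 0.0001
```

drive_tool(moves=[0,0,0.001,0,0,0,0,0,0,0.001,0,0,0,0,0,0,0.001,0,0,0,0])

```text
t: 6.9
ee_pos: [0.4799, -0.2688, 0.1036]
eef_rot: [0.562, 0.827, 0.0, 0.0]
ft_force: [0.1, 0.1, 0.4]
opening: 0.0
```

drive_tool(moves=[0,0,0.001,0,0,0,0,0,0,0.001,0,0,0,0,0,0,0.001,0,0,0,0])

```text
t: 7.2
ee_pos: [0.4799, -0.269, 0.102]
eef_rot: [0.562, 0.827, -0.0, 0.001]
ft_force: [-5.9, 6.8, 21.9]
opening: -0.0002
```

drive_tool(moves=[0,0,-0.01,0,0,0,0,0.0018,0.003,-0.015,0,0,0,0.03,0,0,0,0,0,0,0.06,0,0,0,0,0,0,0.065,0,0,0,0,0,0,0.065])

```text
t: 7.7
ee_pos: [0.4814, -0.2659, 0.1247]
eef_rot: [0.562, 0.827, -0.0, -0.0]
ft_force: [-0.1, -0.2, 0.7]
opening: 0.058
```

Run:
```python
from h import *;from bench import r
o=st(r)
s=snap(r,"side","s1")
print(proj(s,o["ee_pos"]),proj(s,o["ee_pos"]+[0,0,.038]))
crop(s,280,250,80,80,9,"s6.png")
```

```text
t 7.70 pos [ 0.4814 -0.2659  0.1247] yaw 111.56 zdir [-7.e-04  3.e-04 -1.e+00] F [-0.1 -0.2  0.7] M [-0.01 -0.   -0.03] open 0.0580
[[318.99671643 304.53249697]] [[319.04536449 296.46703279]]
```

View pics/s6.png

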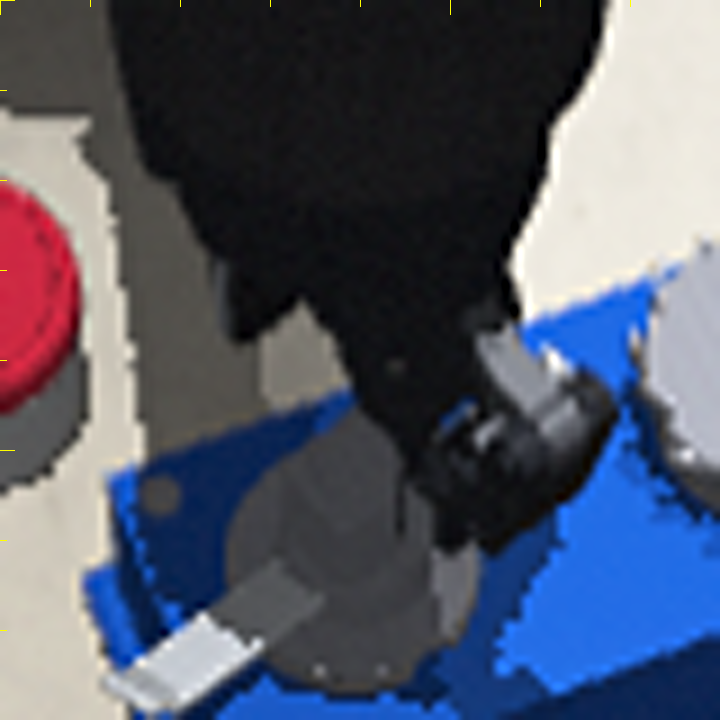

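drive_tool(moves=[0,0,0.008,0,0,0,0.07,0,0,0.008,0,0,0,0.07,0,0,0.008,0,0,0,0.07,0,0,0.004,0,0,0,0.07,0,0,0.004,0,0,0,0.07,0,0,0,0,0,0,0.07])

```text
t: 8.35
ee_pos: [0.4815, -0.2659, 0.0926]
eef_rot: [0.562, 0.827, -0.0, -0.001]
ft_force: [0.5, -1.0, 0.0]
opening: 0.0701
```

Run:
```python
from h import *;from bench import r
o=st(r)
s=snap(r,"side","s1")
im=s["image"]; s["image"]=np.clip(im.astype(float)*2,0,255).astype(np.uint8)
crop(s,280,260,80,80,9,"s7.png")
```

```text
t 8.35 pos [ 0.4815 -0.2659  0.0926] yaw 111.56 zdir [-1.1e-03  2.0e-04 -1.0e+00] F [ 0.5 -1.   0. ] M [-0.03  0.01 -0.01] open 0.0701
```

View pics/s7.png

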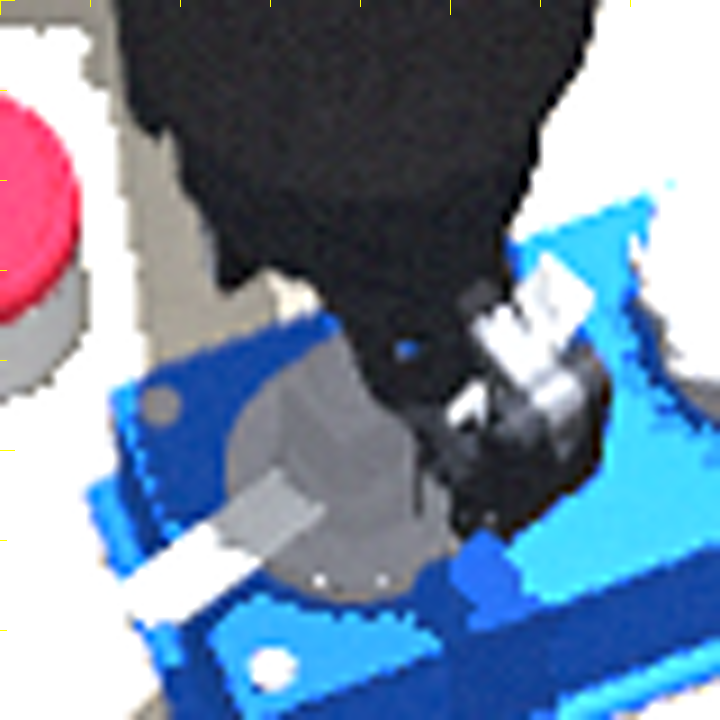

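drive_tool(moves=[0,0,0.005,0,0,0,0.065,0,0,0.005,0,0,0,0.06,0,0,0.005,0,0,0,0.06,0,0,0.005,0,0,0,0.06,0,0,0.004,0,0,0,0.06,0,0,0,0,0,0,0.06])

```text
t: 9.0
ee_pos: [0.4814, -0.2658, 0.0685]
eef_rot: [0.562, 0.827, -0.0, -0.001]
ft_force: [-0.9, 1.0, 0.3]
opening: 0.0599
```

drive_tool(moves=[0,0,0.002,0,0,0,0.06,0,0,0.002,0,0,0,0.06,0,0,0.002,0,0,0,0.055])

```text
t: 9.3
ee_pos: [0.4819, -0.266, 0.0633]
eef_rot: [0.562, 0.827, 0.0, 0.0]
ft_force: [-0.8, 0.3, -0.3]
opening: 0.055
```

Run:
```python
from h import *;from bench import r
o=st(r)
s=snap(r,"side","s1")
im=s["image"]; s["image"]=np.clip(im.astype(float)*2,0,255).astype(np.uint8)
crop(s,280,260,80,80,9,"s8.png")
```

```text
t 9.30 pos [ 0.4819 -0.266   0.0633] yaw 111.57 zdir [ 3.e-04 -0.e+00 -1.e+00] F [-0.8  0.3 -0.3] M [-0.01 -0.02  0.01] open 0.0550
```

View pics/s8.png

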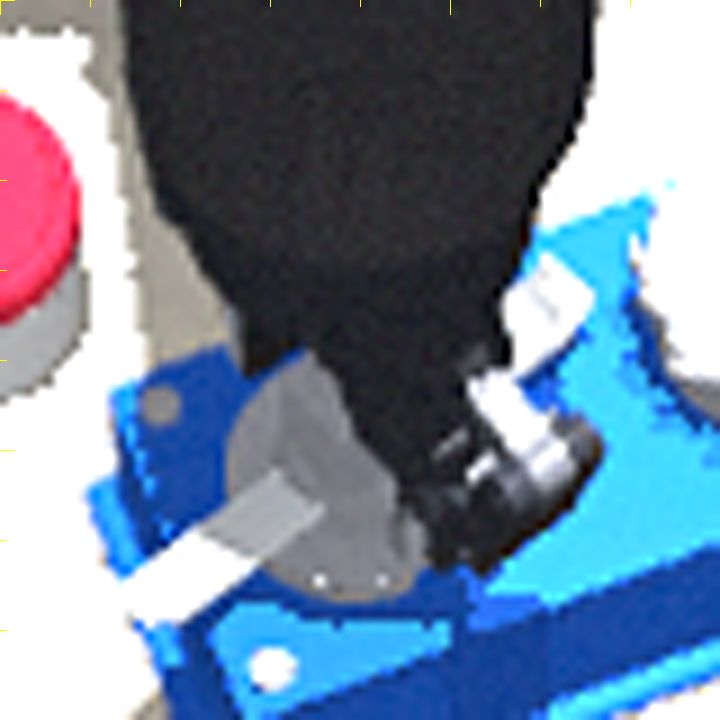

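Fingers straddle the hub, near tip at about (420,570) in the crop. Close.

drive_tool(moves=[0,0,0,0,0,0,0.045,0,0,0,0,0,0,0.035,0,0,0,0,0,0,0.026,0,0,0,0,0,0,0.02,0,0,0,0,0,0,0.012,0,0,0,0,0,0,0.012], squeeze=50)

```text
t: 9.95
ee_pos: [0.4825, -0.266, 0.0655]
eef_rot: [0.562, 0.827, 0.0, 0.001]
ft_force: [-4.8, 6.3, 18.2]
opening: 0.0235
```

Run:
```python
from h import *;from bench import r
o=st(r)
```

```text
t 9.95 pos [ 0.4825 -0.266   0.0655] yaw 111.62 zdir [ 1.9e-03 -7.0e-04 -1.0e+00] F [-4.8  6.3 18.2] M [2.21 1.73 0.04] open 0.0235
```

drive_tool(moves=[0,0,-0.001,0,0,0,0.012,0,0,-0.002,0,0,0,0.012,0,0,-0.004,0,0,0,0.012,0,0,-0.005,0,0,0,0.01,0,0,0,0,0,0,0.01], squeeze=80)

```text
t: 10.45
ee_pos: [0.482, -0.2661, 0.0756]
eef_rot: [0.562, 0.827, 0.0, 0.0]
ft_force: [0.3, 0.4, -6.1]
opening: 0.0233
```

Run:
```python
from h import *;from bench import r
o=st(r)
```

```text
t 10.45 pos [ 0.482  -0.2661  0.0756] yaw 111.56 zdir [ 3.e-04 -1.e-04 -1.e+00] F [ 0.3  0.4 -6.1] M [-0.09 -0.05  0.01] open 0.0233
```

Run:
```python
from h import *
t=ld("top0.pkl");s=ld("side0.pkl")
for z in(.2,.3,.4,.5,.6): print(z,[np.round(onz(t,p,z)[:2],3) for p in((150,85),(300,85),(395,80))],[np.round(onz(s,p,z)[:2],3) for p in((385,8),(430,95),(460,150))])
print(onz(t,(380,165),0),onz(s,(425,312),0))
```

```text
0.2 [array([0.869, 0.227]), array([ 0.856, -0.104]), array([ 0.863, -0.311])] [array([0.925, 0.543]), array([0.899, 0.165]), array([ 0.893, -0.022])]
0.3 [array([0.817, 0.192]), array([ 0.806, -0.108]), array([ 0.812, -0.295])] [array([0.861, 0.405]), array([0.838, 0.069]), array([ 0.832, -0.097])]
0.4 [array([0.766, 0.158]), array([ 0.755, -0.111]), array([ 0.761, -0.28 ])] [array([0.796, 0.267]), array([ 0.776, -0.027]), array([ 0.771, -0.172])]
0.5 [array([0.714, 0.123]), array([ 0.705, -0.115]), array([ 0.709, -0.264])] [array([0.732, 0.128]), array([ 0.715, -0.123]), array([ 0.711, -0.247])]
0.6 [array([0.662, 0.089]), array([ 0.654, -0.118]), array([ 0.658, -0.248])] [array([ 0.668, -0.01 ]), array([ 0.653, -0.219]), array([ 0.65 , -0.322])]
[ 0.73468171 -0.29275043  0.        ] [ 0.72577431 -0.300228    0.        ]
```

Run:
```python
from h import *;from bench import r
o=r.observe()
plan(o["ee_pos"],o["eef_rot"],[((.482,-.2661,.20),111.5,4),((.6073,.0133,.205),115,10)],0.01)
```

```text
0,0,-0.0311,0,0,0.02,0.01,0,0,-0.0311,0,0,0.02,0.01,-0.0001,0,-0.0311,0,0,0.02,0.01,0,0,-0.0311,0,0,0.02,0.01,0.0214,0.0219,-0.0005,0,0,-0.35,0.01,0.0213,0.022,-0.0005,0,0,-0.35,0.01,0.0211,0.0222,-0.0005,0,0,-0.35,0.01,0.021,0.0223,-0.0005,0,0,-0.35,0.01,0.0209,0.0224,-0.0005,0,0,-0.35,0.01,0.0207,0.0225,-0.0005,0,0,-0.35,0.01

0.0206,0.0227,-0.0005,0,0,-0.35,0.01,0.0205,0.0228,-0.0005,0,0,-0.35,0.01,0.0203,0.0229,-0.0005,0,0,-0.35,0.01,0.0202,0.023,-0.0005,0,0,-0.35,0.01
```

drive_tool(moves=[0,0,-0.02,0,0,0,0.01,0,0,-0.035,0,0,0,0.01,0,0,-0.035,0,0,0,0.01,0,0,-0.035,0,0,0,0.01,0.021,0.022,-0.001,0,0,-0.35,0.01,0.021,0.022,0,0,0,-0.35,0.01,0.021,0.022,0,0,0,-0.35,0.01,0.021,0.022,0,0,0,-0.35,0.01,0.021,0.0225,0,0,0,-0.35,0.01,0.021,0.0225,0,0,0,-0.35,0.01])

```text
t: 11.45
ee_pos: [0.5566, -0.0975, 0.2008]
eef_rot: [0.547, 0.837, -0.0, -0.0]
ft_force: [0.1, -1.0, -6.1]
opening: 0.0231
```

drive_tool(moves=[0.0205,0.0227,0,0,0,-0.35,0.01,0.0205,0.023,0,0,0,-0.35,0.01,0.0203,0.023,0,0,0,-0.35,0.01,0.0202,0.023,0,0,0,-0.35,0.01,0,0,0,0,0,0,0.01,0,0,0,0,0,0,0.01])

```text
t: 12.05
ee_pos: [0.6065, 0.0139, 0.2003]
eef_rot: [0.536, 0.844, -0.001, -0.001]
ft_force: [-0.4, 0.1, -6.4]
opening: 0.023
```

Run:
```python
from h import *;from bench import r
o=st(r)
s=snap(r,"side","s9");t=snap(r,"top","t9")
im=s["image"]; s["image"]=np.clip(im.astype(float)*1.4,0,255).astype(np.uint8)
crop(s,260,110,130,130,6,"s9.png");crop(t,200,140,110,90,7,"t9.png")
```

```text
t 12.05 pos [0.6065 0.0139 0.2003] yaw 115.13 zdir [-1.8e-03 -3.0e-04 -1.0e+00] F [-0.4  0.1 -6.4] M [-0.07  0.07 -0.01] open 0.0230
```

View pics/s9.png

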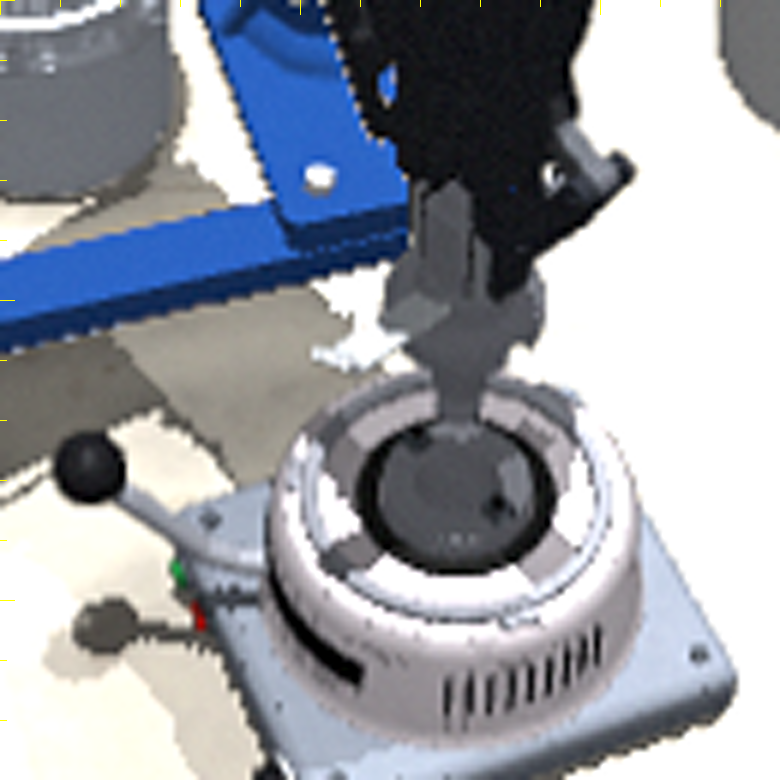

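View pics/t9.png

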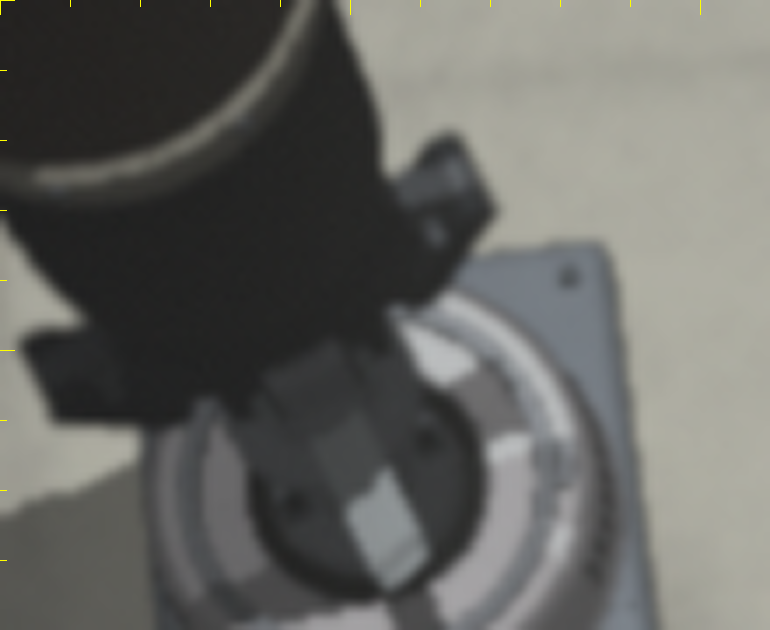

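Run:
```python
from h import *
s=ld("s9.pkl");t=ld("t9.pkl")
im=s["image"];cv2.imwrite("pics/k.png",cv2.resize(np.clip(im[150:195,315:360,::-1].astype(float)*1.8,0,255).astype(np.uint8),None,fx=13,fy=13,interpolation=cv2.INTER_CUBIC))
for z in(.152,.157,.162):print(onz(s,(336.3,177.7),z))
T=lambda x,y:((x+.5)/7-.5+200,(y+.5)/7-.5+140)
a,b=onz(t,T(295,503),.115),onz(t,T(428,437),.115);v=b-a;print("dogs",(a+b)/2,np.degrees(np.arctan2(v[1],v[0]))+180)
S=lambda x,y:((x+.5)/6-.5+260,(y+.5)/6-.5+110)
a,b=onz(s,S(420,436),.115),onz(s,S(500,506),.115);v=b-a;print("dogs",(a+b)/2,np.degrees(np.arctan2(v[1],v[0]))+180)
```

```text
[0.60754497 0.0154856  0.152     ]
[0.60617874 0.01173047 0.157     ]
[0.6048125  0.00797534 0.162     ]
dogs [0.60727491 0.01273521 0.115     ] 115.70146017053327
dogs [0.60796177 0.01382341 0.115     ] 115.09439645034514
```

View pics/k.png

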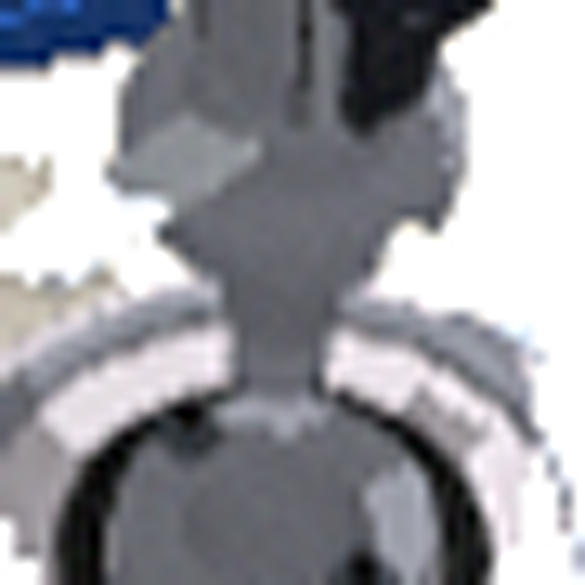

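drive_tool(moves=[-0.0008,0.0003,0.02,0,0,-0.3,0.01,0,0,0.015,0,0,0,0.01,0,0,0.006,0,0,0,0.01,0,0,0.006,0,0,0,0.01,0,0,0.006,0,0,0,0.01,0,0,0.006,0,0,0,0.01])

```text
t: 12.75
ee_pos: [0.6079, 0.0125, 0.1425]
eef_rot: [0.535, 0.845, 0.0, 0.0]
ft_force: [-0.3, 0.8, -6.2]
opening: 0.023
```

Run:
```python
from h import *;from bench import r
o=st(r)
```

```text
t 12.75 pos [0.6079 0.0125 0.1425] yaw 115.36 zdir [ 1.1e-03  2.0e-04 -1.0e+00] F [-0.3  0.8 -6.2] M [ 0.01 -0.    0.  ] open 0.0230
```

drive_tool(moves=[0,0,0.005,0,0,0,0.01,0,0,0.005,0,0,0,0.01,0,0,0.005,0,0,0,0.01,0,0,0.004,0,0,0,0.01,0,0,0.004,0,0,0,0.01,0,0,0.003,0,0,0,0.01,0,0,0,0,0,0,0.01])

```text
t: 13.45
ee_pos: [0.6073, 0.0126, 0.1158]
eef_rot: [0.535, 0.845, -0.0, -0.0]
ft_force: [0.5, 0.5, -6.1]
opening: 0.0234
```

Run:
```python
from h import *;from bench import r
o=st(r)
```

```text
t 13.45 pos [0.6073 0.0126 0.1158] yaw 115.36 zdir [-7.e-04 -1.e-04 -1.e+00] F [ 0.5  0.5 -6.1] M [0.07 0.   0.07] open 0.0234
```

Still free. Slow down.

drive_tool(moves=[0,0,0.002,0,0,0,0.01,0,0,0.002,0,0,0,0.01,0,0,0.002,0,0,0,0.01])

```text
t: 13.75
ee_pos: [0.6076, 0.0127, 0.1103]
eef_rot: [0.535, 0.845, 0.0, 0.0]
ft_force: [0.0, -0.4, -6.7]
opening: 0.0227
```

drive_tool(moves=[0,0,0.001,0,0,0,0.01,0,0,0.001,0,0,0,0.01])

```text
t: 13.95
ee_pos: [0.6076, 0.0127, 0.1083]
eef_rot: [0.535, 0.845, 0.0, 0.0]
ft_force: [0.2, 0.9, -5.3]
opening: 0.0231
```

drive_tool(moves=[0,0,0.001,0,0,0,0.01,0,0,0.001,0,0,0,0.01])

```text
t: 14.15
ee_pos: [0.6077, 0.0129, 0.1065]
eef_rot: [0.535, 0.845, 0.0, 0.0]
ft_force: [0.1, 2.0, -4.6]
opening: 0.0231
```

drive_tool(moves=[0.0006,0.0002,0.0005,0,0,0,0.01,0,0,0.001,0,0,0,0.01])

```text
t: 14.35
ee_pos: [0.6074, 0.0132, 0.1048]
eef_rot: [0.535, 0.845, -0.0, 0.0]
ft_force: [0.6, 1.3, -5.9]
opening: 0.0232
```

Run:
```python
from h import *;from bench import r
o=st(r)
```

```text
t 14.35 pos [0.6074 0.0132 0.1048] yaw 115.37 zdir [-0.e+00 -1.e-04 -1.e+00] F [ 0.6  1.3 -5.9] M [ 0.46 -0.05  0.02] open 0.0232
```

drive_tool(moves=[0.0003,0.0002,0.001,0,0,0,0.01,0,0,0.001,0,0,0,0.01])

```text
t: 14.55
ee_pos: [0.6074, 0.0135, 0.1026]
eef_rot: [0.535, 0.845, -0.0, -0.0]
ft_force: [1.0, 1.0, -6.2]
opening: 0.0233
```

drive_tool(moves=[0,0,0.001,0,0,0,0.01,0,0,0,0,0,0,0.01])

```text
t: 14.75
ee_pos: [0.6074, 0.0136, 0.1016]
eef_rot: [0.535, 0.845, -0.0, -0.0]
ft_force: [0.3, 0.2, -6.0]
opening: 0.0233
```

Run:
```python
from h import *;from bench import r
o=st(r)
```

```text
t 14.75 pos [0.6074 0.0136 0.1016] yaw 115.37 zdir [-2.e-04 -0.e+00 -1.e+00] F [ 0.3  0.2 -6. ] M [ 0.28 -0.1  -0.06] open 0.0233
```

drive_tool(moves=[0,0,0.001,0,0,0,0.01,0,0,0.0005,0,0,0,0.01])

```text
t: 14.95
ee_pos: [0.6076, 0.0137, 0.1003]
eef_rot: [0.535, 0.845, 0.0, 0.0]
ft_force: [1.3, 0.7, -5.3]
opening: 0.0234
```

drive_tool(moves=[0,0,0.0005,0,0,0,0.01,0,0,0.0005,0,0,0,0.01])

```text
t: 15.15
ee_pos: [0.6077, 0.0138, 0.0994]
eef_rot: [0.535, 0.845, 0.0, 0.0]
ft_force: [0.4, 1.8, -5.3]
opening: 0.023
```

Run:
```python
from h import *;from bench import r
o=st(r)
```

```text
t 15.15 pos [0.6077 0.0138 0.0994] yaw 115.37 zdir [ 5.e-04  3.e-04 -1.e+00] F [ 0.4  1.8 -5.3] M [ 0.84 -0.08 -0.03] open 0.0230
```

drive_tool(moves=[0.0004,0.0002,0,0,0,0,0.01,0,0,0.0005,0,0,0,0.01])

```text
t: 15.35
ee_pos: [0.6075, 0.014, 0.0988]
eef_rot: [0.535, 0.845, -0.0, 0.0]
ft_force: [0.4, 0.9, -5.8]
opening: 0.0231
```

drive_tool(moves=[0,0,0.0005,0,0,0,0.01,0,0,0.0005,0,0,0,0.01])

```text
t: 15.55
ee_pos: [0.6076, 0.014, 0.0983]
eef_rot: [0.535, 0.845, 0.0, 0.0]
ft_force: [-3.1, 0.7, 1.8]
opening: 0.0231
```

Run:
```python
from h import *;from bench import r
o=st(r)
```

```text
t 15.55 pos [0.6076 0.014  0.0983] yaw 115.38 zdir [ 3.e-04 -2.e-04 -1.e+00] F [-3.1  0.7  1.8] M [0.55 0.95 0.03] open 0.0231
```

drive_tool(moves=[0.0001,-0.0003,0,0,0,0,0.01,0,0,0.0005,0,0,0,0.01])

```text
t: 15.75
ee_pos: [0.6076, 0.014, 0.0982]
eef_rot: [0.534, 0.845, 0.0, 0.001]
ft_force: [-4.4, 1.6, 6.6]
opening: 0.0234
```

Run:
```python
from h import *;from bench import r
o=st(r)
s=snap(r,"side","s10");t=snap(r,"top","t10")
im=s["image"]; s["image"]=np.clip(im.astype(float)*1.5,0,255).astype(np.uint8)
crop(s,290,130,90,90,8,"s10.png")
```

```text
t 15.75 pos [0.6076 0.014  0.0982] yaw 115.39 zdir [ 0.0012 -0.     -1.    ] F [-4.4  1.6  6.6] M [0.7  1.22 0.02] open 0.0234
```

View pics/s10.png

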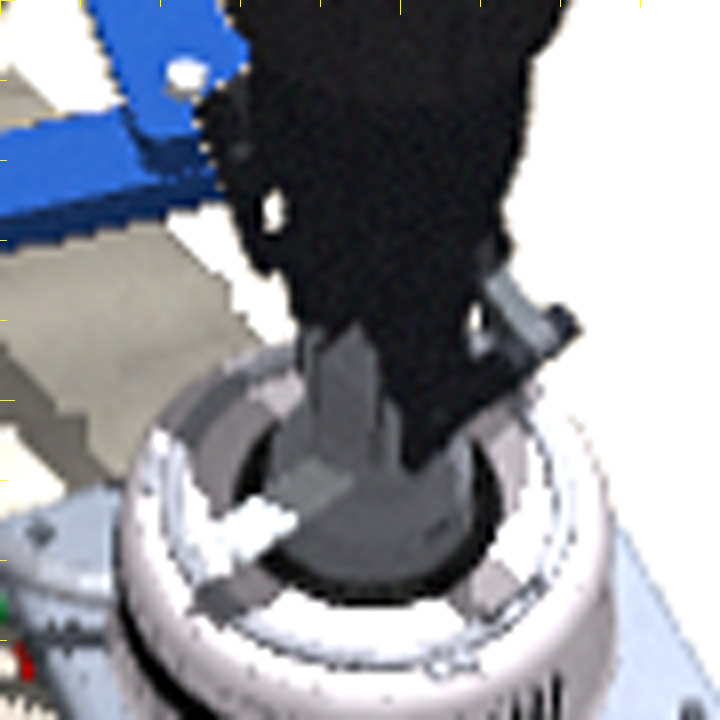

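drive_tool(moves=[0.0002,-0.0005,0,0,0,0,0.01,0,0,0.0005,0,0,0,0.01,0,0,0.0005,0,0,0,0.01])

```text
t: 16.15
ee_pos: [0.6076, 0.014, 0.0981]
eef_rot: [0.534, 0.845, 0.001, 0.001]
ft_force: [-4.4, 2.9, 15.6]
opening: 0.023
```

Run:
```python
from h import *;from bench import r
o=st(r)
```

```text
t 16.15 pos [0.6076 0.014  0.0981] yaw 115.40 zdir [ 0.0025 -0.     -1.    ] F [-4.4  2.9 15.6] M [ 0.73  1.94 -0.07] open 0.0230
```

drive_tool(moves=[-0.0002,0.0005,0,0,0,1,0.01,0,0,0,0,0,-1,0.01,0,0,0,0,0,-1,0.01,0,0,0,0,0,1,0.01,0,0,0.001,0,0,0,0.01,0,0,0,0,0,0,0.01])

```text
t: 16.75
ee_pos: [0.6083, 0.0142, 0.098]
eef_rot: [0.534, 0.845, 0.001, 0.001]
ft_force: [-6.5, 3.2, 17.7]
opening: 0.0228
```

Run:
```python
from h import *;from bench import r
o=st(r)
```

```text
t 16.75 pos [0.6083 0.0142 0.098 ] yaw 115.42 zdir [ 3.2e-03  2.0e-04 -1.0e+00] F [-6.5  3.2 17.7] M [ 1.07  2.54 -0.01] open 0.0228
```

drive_tool(moves=[0,0,-0.0015,0,0,0,0.01,0,0,-0.0015,0,0,0,0.01,0,0,-0.001,0,0,0,0.01])

```text
t: 17.05
ee_pos: [0.6072, 0.0141, 0.0986]
eef_rot: [0.535, 0.845, 0.0, -0.0]
ft_force: [2.5, 1.5, -6.4]
opening: 0.0234
```

Run:
```python
from h import *;from bench import r
o=st(r)
```

```text
t 17.05 pos [0.6072 0.0141 0.0986] yaw 115.35 zdir [-2.e-04  4.e-04 -1.e+00] F [ 2.5  1.5 -6.4] M [ 0.57 -1.08 -0.09] open 0.0234
```

drive_tool(moves=[0.0001,0.0005,0,0,0,0,0.01,0,0,0,0,0,0,0.01])

```text
t: 17.25
ee_pos: [0.6072, 0.0142, 0.0985]
eef_rot: [0.535, 0.845, -0.0, -0.0]
ft_force: [2.3, 0.7, -5.5]
opening: 0.023
```

Run:
```python
from h import *;from bench import r
o=st(r)
```

```text
t 17.25 pos [0.6072 0.0142 0.0985] yaw 115.35 zdir [-1.3e-03 -2.0e-04 -1.0e+00] F [ 2.3  0.7 -5.5] M [ 0.2  -0.55 -0.09] open 0.0230
```

drive_tool(moves=[0,0,0.0005,0,0,0,0.01,0,0,0.0005,0,0,0,0.01])

```text
t: 17.45
ee_pos: [0.6073, 0.0142, 0.0983]
eef_rot: [0.535, 0.845, -0.0, -0.0]
ft_force: [-1.0, 0.9, 1.7]
opening: 0.0229
```

Run:
```python
from h import *;from bench import r
o=st(r)
```

```text
t 17.45 pos [0.6073 0.0142 0.0983] yaw 115.37 zdir [-7.e-04 -3.e-04 -1.e+00] F [-1.   0.9  1.7] M [0.42 0.79 0.01] open 0.0229
```

drive_tool(moves=[0,0,0.0005,0,0,0,0.01,0,0,0,0,0,0,0.024,0,0,0,0,0,0,0.03,0,0,0,0,0,0,0.04,0,0,0,0,0,0,0.05,0,0,0,0,0,0,0.06])

```text
t: 18.05
ee_pos: [0.6076, 0.0142, 0.0977]
eef_rot: [0.535, 0.845, -0.0, 0.0]
ft_force: [-0.4, 0.0, -1.1]
opening: 0.0601
```

drive_tool(moves=[0,0,-0.01,0,0,0,0.06,0,0,-0.02,0,0,0,0.06,0,0,-0.03,0,0,0,0.06,0,0,-0.03,0,0,0,0.06,-0.02,-0.04,-0.01,0,0,0,0.03,-0.02,-0.04,0,0,0,0,0.01,-0.01,-0.04,0,0,0,0,0,0,0,0,0,0,0,0])

```text
t: 18.85
ee_pos: [0.5174, -0.0846, 0.1992]
eef_rot: [0.536, 0.844, 0.0, 0.0]
ft_force: [0.8, 0.9, 0.1]
opening: 0.0013
```

Run:
```python
from h import *;from bench import r
o=st(r)
s=snap(r,"side","s11");t=snap(r,"top","t11")
crop(s,260,120,130,120,6,"s11.png");crop(t,205,165,100,75,8,"t11.png")
```

```text
t 18.85 pos [ 0.5174 -0.0846  0.1992] yaw 115.23 zdir [ 8.e-04  5.e-04 -1.e+00] F [0.8 0.9 0.1] M [ 0.03 -0.11 -0.06] open 0.0013
```

View pics/s11.png

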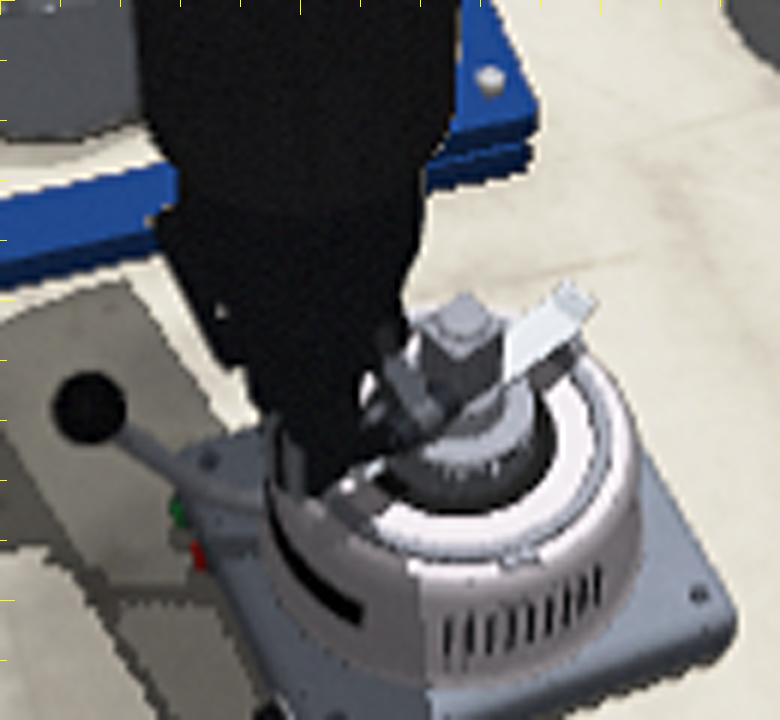

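View pics/t11.png

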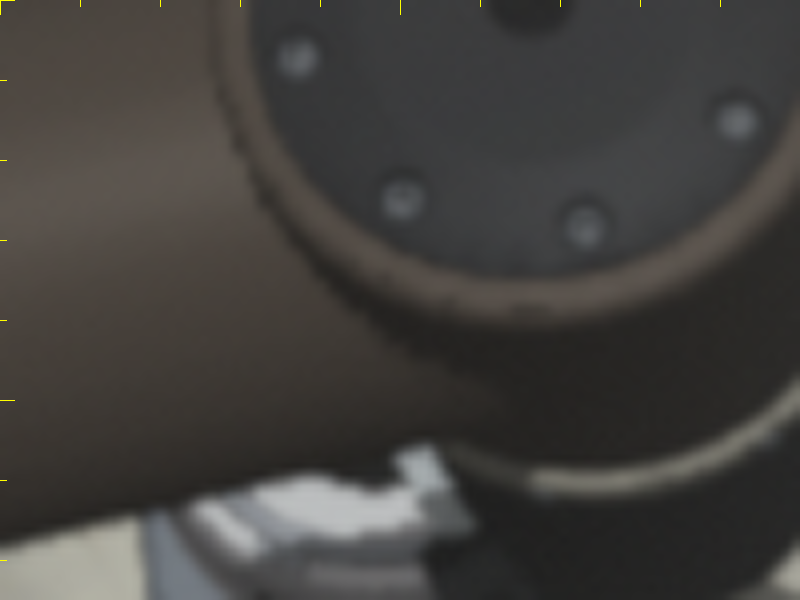

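Run:
```python
from h import *;from bench import r
s=ld("s11.pkl")
for z in(.173,.176,.18): print(z,proj(s,[.6076,.0137,z]))
o=r.observe()
plan(o["ee_pos"],o["eef_rot"],[((.463,.098,.19),96,6),((.463,.098,.070),96,4)],0.0)
```

```text
0.173 [[336.84933683 172.4740911 ]]
0.176 [[336.89122941 171.63073384]]
0.18 [[336.94734771 170.50076707]]
0.0314,0.0042,0.0015,0.02,0,3.22,0,0.0315,0.0025,0.0015,0.02,0,3.22,0,0.0316,0.0007,0.0015,0.02,0,3.22,0,0.0316,-0.0012,0.0016,0.02,0,3.22,0,0.0316,-0.0028,0.0015,0.02,0,3.22,0,0.0313,-0.0047,0.0015,0.02,0,3.22,0,0,0,0.03,0,0.01,0,0,0,0,0.03,0,0.01,0,0,0,0,0.03,0,0.01,0,0,0,0,0.03,0,0.01,0,0
```

Run:
```python
from h import *
s=ld("s11.pkl");crop(s,322,160,36,36,16,"hub.png")
```

```text
(no output)
```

View pics/hub.png

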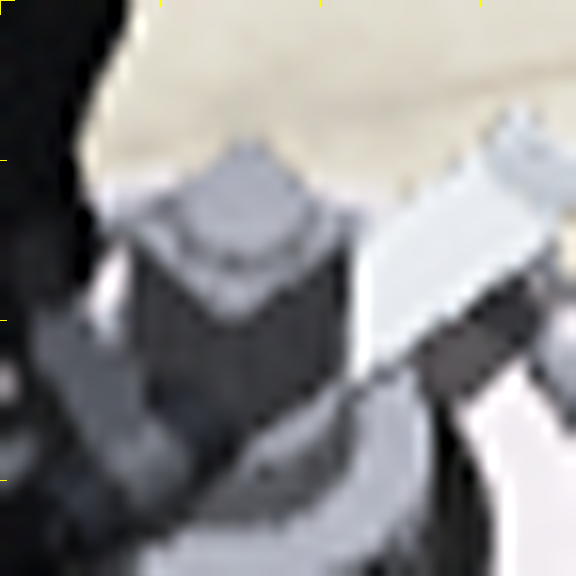

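drive_tool(moves=[0.031,0.004,0.0015,0,0,3.2,0,0.0315,0.0025,0.0015,0,0,3.2,0,0.0315,0.0005,0.0015,0,0,3.2,0,0.0315,-0.001,0.0015,0,0,3.2,0,0.0315,-0.003,0.0015,0,0,3.2,0,0.0315,-0.0045,0.0015,0,0,3.2,0,0,0,0.03,0,0,0,0,0,0,0.03,0,0,0,0,0,0,0.02,0,0,0,0,0,0,0,0,0,0,0])

```text
t: 19.95
ee_pos: [0.4615, 0.0981, 0.1065]
eef_rot: [0.668, 0.744, -0.002, -0.001]
ft_force: [0.1, -0.6, 0.5]
opening: -0.0001
```

Run:
```python
from h import *;from bench import r
o=st(r)
s=snap(r,"side","s12")
crop(s,230,110,130,110,6,"s12.png")
```

```text
t 19.95 pos [0.4615 0.0981 0.1065] yaw 96.22 zdir [-0.0043 -0.0026 -1.    ] F [ 0.1 -0.6  0.5] M [-0.07  0.03  0.02] open -0.0001
```

View pics/s12.png

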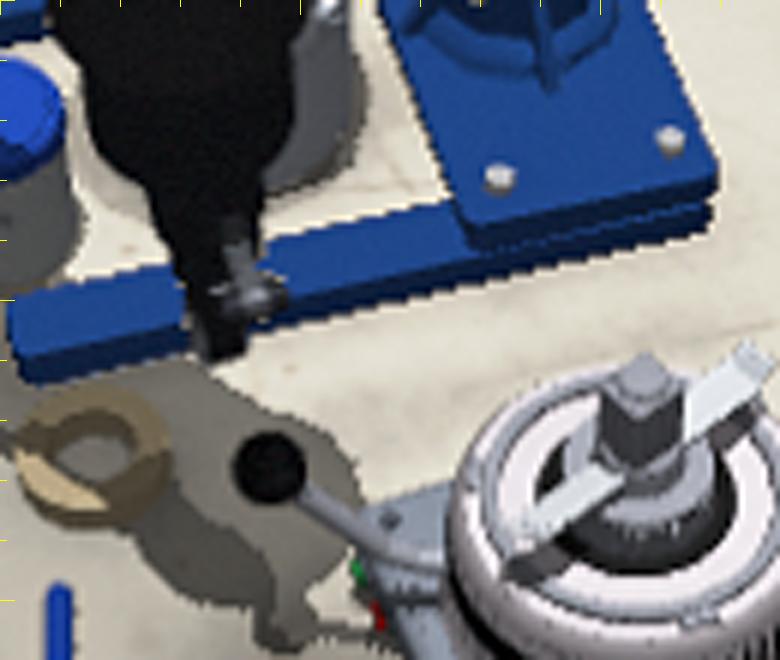

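```bash
cat > lev.py <<'E'
from h import *
def wp(ph,off,z=.0715,O=(.6076,.0135),yaw=6.0):
    p=np.radians(ph);x,y=-.032-.115*np.cos(p),.115*np.sin(p)+off
    a=np.radians(yaw);return (O[0]+x*np.cos(a)-y*np.sin(a),O[1]+x*np.sin(a)+y*np.cos(a),z)
E
python3 - <<'E'
from lev import *;from bench import r
o=st(r)
w=[(wp(27.2,.042),96,3),(wp(27.2,.030),96,2)]+[(wp(27.2-4.53*(i+1),.030),96,1) for i in range(12)]
plan(o["ee_pos"],o["eef_rot"],w,0.0)
E
```

```text
t 20.00 pos [0.4626 0.0984 0.1082] yaw 96.23 zdir [-0.002  -0.0017 -1.    ] F [0.5 0.3 0.5] M [-0.04 -0.07  0.05] open 0.0000
-0.0016,0.0004,0.0122,-0.04,0.03,0.08,0,-0.0017,0.0003,0.0123,-0.04,0.03,0.08,0,-0.0017,0.0004,0.0122,-0.04,0.03,0.08,0,-0.006,0,0,0,0,-0.01,0,-0.006,0,0,0,0,-0.01,0,-0.0082,-0.0038,0,0,0,0.01,0,-0.0085,-0.0032,0,0,0,0,0,-0.0088,-0.0025,0,0,0,0,0,-0.0089,-0.0018,0,0,0,0,0,-0.009,-0.0011,0,0,0,0,0

-0.0091,-0.0003,0,0,0,0,0,-0.0091,0.0003,0,0,0,0,0,-0.009,0.0011,0,0,0,0,0,-0.0089,0.0018,0,0,0,0,0,-0.0087,0.0025,0,0,0,0,0,-0.0086,0.0031,0,0,0,0,0,-0.0082,0.0039,0,0,0,0,0
```

drive_tool(moves=[-0.0016,0.0004,0.012,0,0,0,0,-0.0017,0.0003,0.012,0,0,0,0,-0.0017,0.0004,0.012,0,0,0,0,-0.006,0,0,0,0,0,0,-0.006,0,0,0,0,0,0,-0.0082,-0.0038,0,0,0,0,0,-0.0085,-0.0032,0,0,0,0,0])

```text
t: 20.7
ee_pos: [0.4606, 0.0641, 0.0739]
eef_rot: [0.668, 0.744, 0.001, -0.0]
ft_force: [-4.0, 3.7, 1.2]
opening: 0.0001
```

drive_tool(moves=[-0.0088,-0.0025,0,0,0,0,0,-0.009,-0.0018,0,0,0,0,0,-0.009,-0.0011,0,0,0,0,0,-0.009,-0.0003,0,0,0,0,0])

```text
t: 21.1
ee_pos: [0.4589, 0.0273, 0.0737]
eef_rot: [0.668, 0.744, 0.001, 0.0]
ft_force: [-1.9, 4.1, 1.6]
opening: -0.0002
```

Run:
```python
from h import *;from bench import r
o=st(r)
s=snap(r,"side","s13")
crop(s,230,130,130,110,6,"s13.png")
```

```text
t 21.10 pos [0.4589 0.0273 0.0737] yaw 96.17 zdir [ 1.1e-03  9.0e-04 -1.0e+00] F [-1.9  4.1  1.6] M [ 1.15  0.83 -0.03] open -0.0002
```

View pics/s13.png

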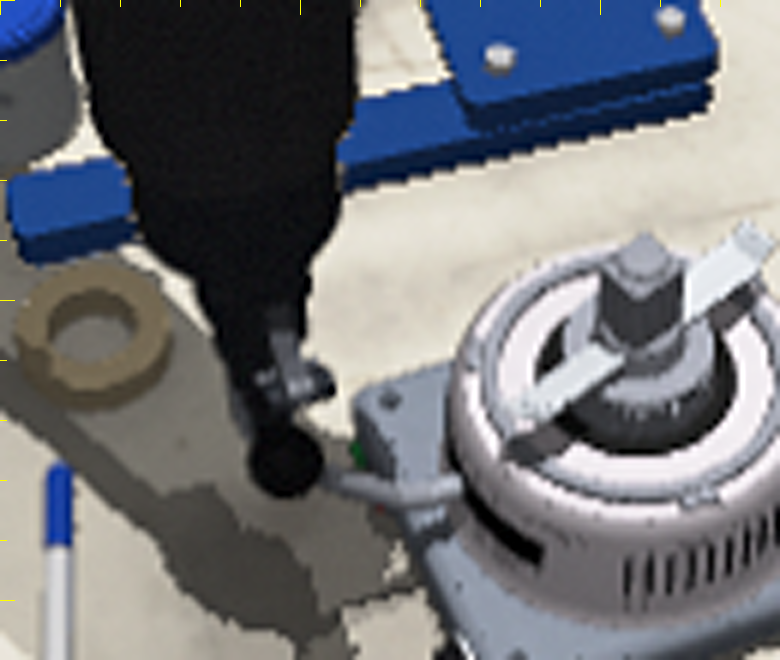

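The ball (crop 285,460) is being pushed well with about 4 N; continue.

drive_tool(moves=[-0.009,0.0003,0,0,0,0,0,-0.009,0.0011,0,0,0,0,0,-0.009,0.0018,0,0,0,0,0,-0.0087,0.0025,0,0,0,0,0])

```text
t: 21.55
ee_pos: [0.4682, -0.0081, 0.0727]
eef_rot: [0.668, 0.744, -0.0, -0.0]
ft_force: [-1.6, 3.2, 0.3]
opening: -0.0
```

drive_tool(moves=[-0.0086,0.0031,0,0,0,0,0,-0.004,0.0019,0,0,0,0,0,0,0,0,0,0,0,0])

```text
t: 21.85
ee_pos: [0.4751, -0.02, 0.0728]
eef_rot: [0.668, 0.744, -0.0, 0.0]
ft_force: [-0.4, 0.1, -0.1]
opening: -0.0003
```

Run:
```python
from h import *;from bench import r
o=st(r)
s=snap(r,"side","s14")
crop(s,230,130,130,110,6,"s14.png")
```

```text
t 21.85 pos [ 0.4751 -0.02    0.0728] yaw 96.13 zdir [ 3.e-04 -5.e-04 -1.e+00] F [-0.4  0.1 -0.1] M [-0.04 -0.01  0.01] open -0.0003
```

View pics/s14.png

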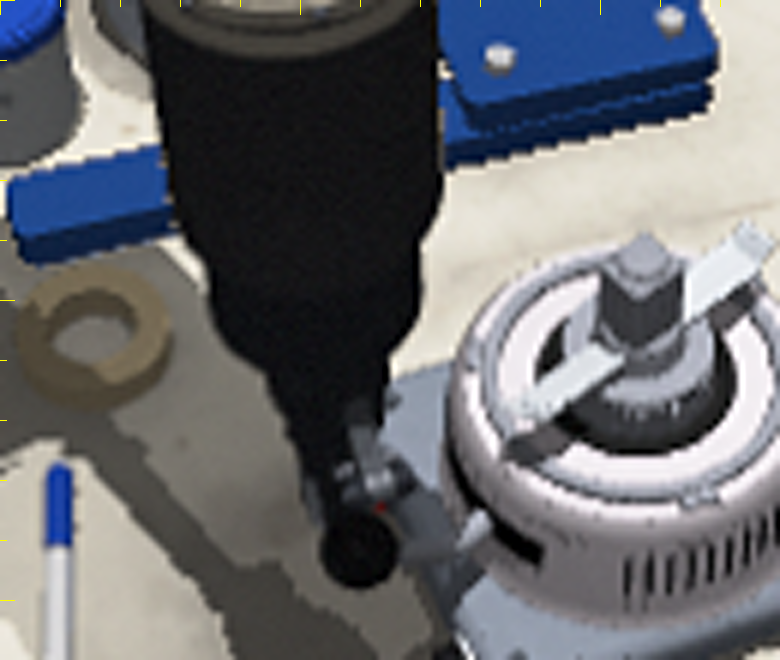

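```bash
cat >> lev.py <<'E'
def ang(s,px,O=(.6076,.0135),yaw=6.0):
    b=onz(s,px,.118)[:2];a=np.radians(yaw);pin=np.array(O)-.032*np.array([np.cos(a),np.sin(a)])
    v=b-pin;th=np.degrees(np.arctan2(v[1],v[0]))%360
    return b,np.linalg.norm(v),th,(th-158.8)*np.pi/180
E
python3 - <<'E'
from lev import *;from bench import r
s=ld("s14.pkl");C=lambda x,y:((x+.5)/6-.5+230,(y+.5)/6-.5+130)
print(ang(s,C(359,550)))
print(ang(ld("s12.pkl"),((270+.5)/6-.5+230,(467+.5)/6-.5+110)))
o=r.observe()
plan(o["ee_pos"],o["eef_rot"],[(wp(-26,.030),96,3),(wp(-27.2,.025),96,3)],0.0)
E
```

```text
(array([ 0.47776892, -0.04748537]), np.float64(0.11369992377114155), np.float64(210.46105003587257), np.float64(0.9016554181635109))
(array([0.46918569, 0.05487512]), np.float64(0.1155907703964542), np.float64(157.23934986076603), np.float64(-0.02723848340134097))
-0.0004,0,0.0004,0.01,0.01,0.05,0,-0.0004,0,0.0005,0.01,0.01,0.05,0,-0.0004,0,0.0004,0.01,0.01,0.05,0,-0.0024,0.0004,0,0,0,0,0,-0.0024,0.0004,0,0,0,0,0,-0.0024,0.0003,0,0,0,0,0
```

drive_tool(moves=[-0.0025,0.001,0,0,0,0,0,-0.0025,0.001,0,0,0,0,0])

```text
t: 22.1
ee_pos: [0.4767, -0.0237, 0.0727]
eef_rot: [0.668, 0.744, -0.0, -0.0]
ft_force: [-7.1, 12.8, 4.3]
opening: 0.0004
```

drive_tool(moves=[-0.002,0.0005,0,0,0,0,0,-0.002,0.0005,0,0,0,0,0])

```text
t: 22.3
ee_pos: [0.4769, -0.0245, 0.0726]
eef_rot: [0.669, 0.744, 0.001, -0.002]
ft_force: [-19.1, 36.1, 13.7]
opening: 0.0002
```

drive_tool(moves=[0.005,-0.002,0,0,0,0,0,0.02,0,0,0,0,0,0,0.02,-0.01,-0.02,0,0,0,0,0,0,-0.04,0,0,0,0,0,0,-0.04,0,0,0,0,0.03,-0.02,-0.03,0,0,0,0,0.04,-0.02,0,0,0,0,0,0.04,-0.02,0,0,0,0,0])

```text
t: 23.1
ee_pos: [0.39, 0.1196, 0.2041]
eef_rot: [0.669, 0.744, 0.002, 0.0]
ft_force: [0.2, 1.1, -0.1]
opening: 0.0001
```

Run:
```python
from h import *;from bench import r
o=st(r)
s=snap(r,"side","s15");t=snap(r,"top","t15")
crop(s,250,150,130,110,6,"s15.png");crop(t,205,170,100,110,6,"t15.png")
```

```text
t 23.10 pos [0.39   0.1196 0.2041] yaw 96.08 zdir [ 0.0026  0.0021 -1.    ] F [ 0.2  1.1 -0.1] M [ 0.17 -0.09 -0.01] open 0.0001
```

View pics/s15.png

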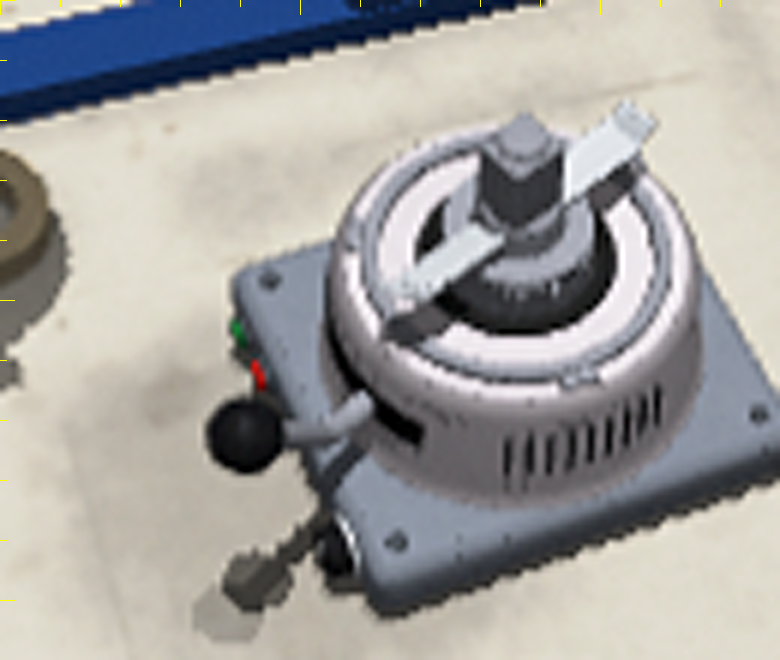

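View pics/t15.png

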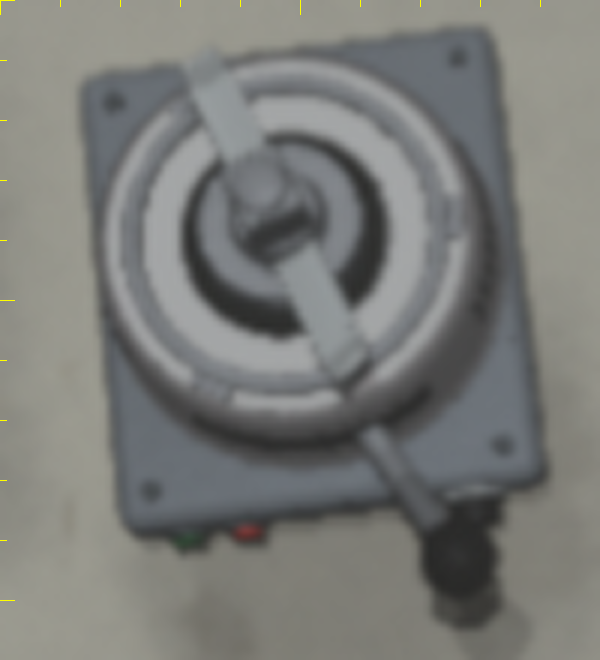

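Run:
```python
from lev import *
f=lambda x,y,k,a,b:((x+.5)/k-.5+a,(y+.5)/k-.5+b)
def blob(S,px):
    g=cv2.cvtColor(S["image"],cv2.COLOR_RGB2GRAY);x,y=map(int,px);w=g[y-12:y+13,x-12:x+13]
    m=(w<45).astype(np.uint8);m=cv2.morphologyEx(m,cv2.MORPH_OPEN,np.ones((5,5),np.uint8));n,l,st,c=cv2.connectedComponentsWithStats(m)
    i=l[12,12];return c[i]+[x-12,y-12],st[i,4],st[i,2:4]
for tag,a,b,pa,pb in(("side","side0.pkl","s15.pkl",f(60,167,6,265,160),f(245,436,6,250,150)),("top","top0.pkl","t15.pkl",f(270,273,8,200,235),f(460,558,6,205,170))):
    A,B=ld(a),ld(b)
    for S,p in((A,pa),(B,pb)): print(tag,ang(S,p),blob(S,p))
    print("swing",np.radians(ang(B,pb)[2]-ang(A,pa)[2]),np.radians(ang(B,blob(B,pb)[0])[2]-ang(A,blob(A,pa)[0])[2]))
```

```text
side (array([0.46918569, 0.05487512]), np.float64(0.1155907703964542), np.float64(157.23934986076597), np.float64(-0.027238483401341964)) (array([274.92753623, 188.88405797]), np.int32(69), array([10,  8], dtype=int32))
side (array([ 0.47921856, -0.05074035]), np.float64(0.11415540967793147), np.float64(212.2384021455746), np.float64(0.9326760644450789)) (array([290.92929293, 222.74747475]), np.int32(99), array([12, 10], dtype=int32))
swing 0.9599145478464208 0.9387212309159413
top (array([0.46852685, 0.05166306]), np.float64(0.11500061714731276), np.float64(158.84225046607034), np.float64(0.0007374097434293776)) (array([233., 268.]), np.int32(625), array([25, 25], dtype=int32))
top (array([ 0.47940329, -0.05325314]), np.float64(0.11536103038577955), np.float64(213.3430276895804), np.float64(0.9519554171896134)) (array([281., 262.]), np.int32(625), array([25, 25], dtype=int32))
swing 0.951218007446184 0.9640897808092503
```

Run:
```python
from h import *;from bench import r
s=ld("s15.pkl");print("hub top px",((523+.5)/6-.5+250,(136+.5)/6-.5+150),proj(s,[.6076,.0137,.173]),proj(s,[.6076,.0137,.18]))
a,b=ld("top0.pkl")["image"],ld("t15.pkl")["image"]
for n,(x,y) in dict(tape=(196,300),pen=(247,318),jar=(330,296),beaker=(438,172)).items(): print(n,np.abs(a[y-15:y+15,x-15:x+15].astype(int)-b[y-15:y+15,x-15:x+15]).mean().round(1))
print(r.close_job())
```

```text
hub top px (336.75, 172.25) [[336.84933683 172.4740911 ]] [[336.94734771 170.50076707]]
tape 66.1
pen 8.0
jar 5.0
beaker 5.8
the job is handed in; nothing more can be done
None
```

The rotor is fitted in the mixer spindle, the lever is over on the locked side, and I've handed the job in at about 23 s. No verdict came back.

**What I did**
- I took the rotor from the stand and lined its slot up with the dogs, which I measured at about 115°.
- I lowered it with small sideways corrections until it stopped. My hardest push on it was about 24 N, under the 6 kg limit.
- I released it, then pushed the lever ball round to its stop and backed clear.

**Last checks**
- **Seating:** the hub top appeared at pixel (336.8, 172.3). Fully home predicts (336.8, 172.5); resting on the dogs would put it at row 170.5.
- **Lever:** it swung 0.95 rad by the top camera and 0.96 rad by the side camera. Stopping on a rotor that was not home would have left it near 0.85.
- **Other objects:** the marker, jar and beaker look unchanged in the top view. The tape was hidden by the arm there, so that check failed; the side view shows it where it was.

**What went wrong or disagreed**
- **First grasp:** it closed on nothing. The real fingertips sit about 38 mm above the reported TCP, by both image and touch. To find this I pressed the closed fingers lightly on the hub while it was still in the stand (about 24 N in all), then regrasped lower.
- **Lever stop:** the fingertips briefly pushed the ball with about 43 N against the stop before I backed off. That is over the 40 N limit set for the arm and gripper body. I don't know whether it is counted, since it was the fingertips that pressed.

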